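Strip the shaker's jar clamp and unload the jars

ROBOT

A 6-joint arm with a two-finger parallel gripper is mounted at the origin on a cart in front of the work surface, level with it; the furniture and walls round the work are solid. World frame = base frame: x ahead of the robot, y to its left, z up, the work surface at z = 0. Lengths are in mm, angles in rad, forces in N, time in s.
With the tool pointing down it reaches from about 425 to 925 mm from the base axis. Payload 12.5 kg.
Tool frame: the origin (TCP) lies on the centre line of the jaws, within the pads' length; the fingertips stand 11 mm ahead of it and the grasp point (between the pads) lies 8 mm behind it; z points along the fingers, y is the line along which they close (so a half turn about z gives the same grasp; the last joint's range is limited). The gripper opens to 85 mm and grips with 20 to 120 N. Pads are 22 mm wide; open, the fingers measure 114 mm over their backs; the gripper's body (76 mm by 85 mm) begins 54 mm behind the grasp point. The pads swing forward as they close: fully open they stand 13 mm farther back than shut.
Start: joints at [1.013, 0.491, 1.559, -0, 1.092, -0.106], TCP at [272.851, 562.313, 242.327] pointing down, gripper open.
Joint ranges: [-3.1, 3.1], [-0.84, 2.19], [0.05, 2.79], [-1.13, 4.28], [0.06, 2.93], [-2.69, 2.69]. Speed limits (rad/s): [2.22, 2.22, 2.79, 3.14, 3.14, 3.14].

INTERFACE

Orientations are given as a unit quaternion [w, x, y, z].
In Python, from workcell import monitor, optics, arm gives the robot as it stands.
- The arm moves only by the shell command python3 -m crank 'ROWS' [FORCE]. ROWS is JSON, a list of rows, each an object of numbers: "hand": the closure, from -1 (fully open) to 1 (shut); "dx", "dy", "dz": the shift along the world's x, y, z each as a share of 0.2 m, from -1 to 1; "twist": the turn about the world's z as a share of 360 degrees, from -1 to 1. In form: [{"hand": .., "dx": .., "dy": .., "dz": .., "twist": ..}, ...]. A call has 1 to 12 rows; each row is the pose to reach, as a shift and turn from the pose commanded when the call began, turning the shorter way round; what a row does not reach only later rows make up. A row lasts 1/12 s, in which the tool goes at most 41.7 mm and 7.16 degrees, less where a joint would pass 70% of its speed; a pose out of reach is approached as far as the arm can. A call with a number of a shift or a turn outside -1 to 1 is refused whole. A call with a gripper value outside its range is refused whole. The fingers move at their own pace and stop on an object; FORCE is the grip in N (left out, the last holds). Time passes only in rows, so rows that repeat a pose let the fingers close. It gives the time, the measured TCP pose, the force, the opening and the grip force at its end, in the units of the state.
- monitor.state(): the state, without advancing time (a new reading comes with each control period).
- optics.get_image(name): name is "scene" or "top" or "wrist"; returns a dict with "image" (384x512x3 uint8, red, green, blue), "range_z" (384x512 float32, mm along the optical axis (not along the pixel's ray), 0 where there is no reading), "fx", "fy", "cx", "cy" (pixels), "dist_coeffs" ([k1, k2, p1, p2, k3] as OpenCV has them; the pictures are not rectified), "rvec" (rotation vector, rad) and "tvec" (3), from world to camera coordinates, as OpenCV has them. Camera axes: x right, y down, z forward; pixel columns grow to the right and rows downward; lengths in mm; the calibration is good to about 2 mm. A picture is of the moment at which its call begins.
- arm.job_done(): hands the job in; it is judged then, once.
The state is a dict: "clock": time; "q": joint angles; "qd": joint speeds; "effort": joint torques, N m; "tcp_pos": TCP position; "tool_rot": TCP orientation; "ft_force": force on the tool from outside, world axes, zero at the start; "wrist_torque": the same for the moment, N m; "width": finger opening in mm; "grip_force": force on a finger pad.
Only numpy, scipy, OpenCV 4.12 (cv2) and the standard library are available. Lean on these libraries where they do the work, as an engineer would, in place of code of your own. Each camera call takes 0.05 s, during which the arm holds its last target. There are 200 camera calls.

TASK

The bench shaker has finished: first slide its transport lock on the front deck fully to its end stop on the left, so that the platform is locked. Then take off, one at a time and in this order, the wing nut, the spacer and the H-shaped retaining plate from the stud, laying each in the flat parts tray. Finally stand every sample jar that is on the shaker upright in the carrier (the tray with a loop handle at each end), and leave the other things on the bench where they are.

Things in the scene. Friction and masses are not known exactly. Their poses are not given: they have to be found in the camera images.
- shaker: bench shaker, fixed; origin on the bench under the middle of its platform, x away from its operating deck, y left, z up. Base x -180 to +110, y +-112 mm; deck 23 mm high; platform 214 x 214 mm, rimless rubber mat, top at 50 mm. In its middle a fixed post (24 mm diameter, foot 36) rises to a shoulder at 124 mm, from there a 10 mm stud to 162 mm
- stud_tip (a point): top end of the stud, 162 mm above the bench, 32 mm above the upper face of the retaining plate as it rests on the shoulder
- lock (a joint): transport lock: position of the grip on its straight track, in m, 0 at the right end, 0.060 at the end stop on the left (the grip moves along the shaker's +y as the value grows); slides with about 2 N of friction plus damping of 3 N per m/s and stays where it is left
- lock_top (a point): top centre of the transport lock's grip, a black block 28 mm (shaker x) by 20 mm (shaker y), 40 mm high above its track; about 78 mm above the bench, 145 mm in front of the stud axis. Axes as the shaker's
- nut_mid (a point): quick-release wing nut, no engaged thread: lifts straight off. Hub 24 mm diameter, 26 mm high; two wings along its own x, 56 mm over both, 7 mm thick, 8 to 28 mm above its underside. This point is on its axis, 13 mm above its underside, z up. Its 14 mm bore covers the last 14 mm of the stud. 0.05 kg
- spacer_mid (a point): square aluminium spacer block under the nut, 32 x 32 mm (its x, y), 18 mm high, with a 15 mm hole; this point is its centre, z up. 0.04 kg; lifts straight off
- plate_mid (a point): centre of the H-shaped steel plate, 116 x 116 x 6 mm, under the spacer, on the post's shoulder, 3 mm above the jar lids. Its web, 28 mm wide (its x), runs along its y through the middle (16 mm square hole for the stud), free to grip over 64 mm between the cross bars (26 mm wide, along its x, centred at y = +-45 mm). z up. 0.12 kg; can turn on the stud; lifts straight off
- parts_tray_floor (a point): flat loose steel parts tray, 150 mm (its x) by 250 mm (its y), walls 18 mm high and 5 mm thick, flat inside, 0.5 kg; this point is the centre of it, 5 mm above the bench, level with its inner floor
- carrier_floor (a point): loose grey jar carrier, 150 mm (its x) by 250 mm (its y), walls 24 mm high and 5 mm thick, flat inside, with a steel loop handle 59 mm high standing on each short end (at y = +-122 mm); 0.7 kg. This point is the centre of it, 5 mm above the bench, level with its inner floor
- jar_0_mid (a point): one of up to four identical closed round sample jars, 52 mm diameter, 71 mm high, 0.1 to 0.18 kg, standing on the shaker's rubber mat; this point is its centre, half-way up (35.5 mm above its underside), z up. Two to four of them are present; an absent one reads None
- jar_1_mid (a point): one of up to four identical closed round sample jars, 52 mm diameter, 71 mm high, 0.1 to 0.18 kg, standing on the shaker's rubber mat; this point is its centre, half-way up (35.5 mm above its underside), z up. Two to four of them are present; an absent one reads None
- jar_2_mid (a point): one of up to four identical closed round sample jars, 52 mm diameter, 71 mm high, 0.1 to 0.18 kg, standing on the shaker's rubber mat; this point is its centre, half-way up (35.5 mm above its underside), z up. Two to four of them are present; an absent one reads None
- jar_3_mid (a point): one of up to four identical closed round sample jars, 52 mm diameter, 71 mm high, 0.1 to 0.18 kg, standing on the shaker's rubber mat; this point is its centre, half-way up (35.5 mm above its underside), z up. Two to four of them are present; an absent one reads None
- timer: small timer lying on the bench, 62 x 68 x 18 mm, bystander, origin under its centre
- dropper: amber dropper bottle standing on the bench, 34 mm diameter, 102 mm high, bystander, origin under its centre

How it is judged:
By the outcome, as a careful person would: the job done as asked, in the order asked, and still so for the second after the job is handed in, with the robot touching nothing.
Of jar_0, jar_1, jar_2, jar_3 only 2 to 4 are there at a start; the rules pass over those that are not, and their reading is None.
At some moment in a run one of parts_tray may be knocked a few centimetres aside while the robot is not near it.
It also fails if it takes over 210 s, if anything falls off the work surface, if the arm or the gripper's body presses on something with over 40 N, if the wrist force passes 120 N, or if a joint passes its speed limit or range.

## Working session

There is one attempt and no reset: what is moved stays moved. The work goes in short steps, Python scripts to look and compute and a shell command to move; the robot and the scene stay as the last step left them, time stands still between calls to the robot, and variables do not carry over. Pictures are saved under pics/ and viewed, at most 14 in all, crops included, and the job is handed in when it is done.

```bash
mkdir -p pics; cat > h.py <<'E'
import numpy as np, cv2
from workcell import monitor, optics, arm
def get(n): return optics.get_image(n)
def K(c): return np.array([[c['fx'],0,c['cx']],[0,c['fy'],c['cy']],[0,0,1.]])
def RT(c): return cv2.Rodrigues(np.array(c['rvec'],float))[0], np.array(c['tvec'],float).reshape(3)
def ray(c,px):
    u=cv2.undistortPoints(np.array(px,float).reshape(-1,1,2),K(c),np.array(c['dist_coeffs'],float)).reshape(-1,2)
    R,t=RT(c); d=np.c_[u,np.ones(len(u))]@R; return -R.T@t, d
def onz(c,px,z):
    o,d=ray(c,px); return o+d*((z-o[2])/d[:,2])[:,None]
def cloud(c):
    h,w=c['range_z'].shape; v,u=np.mgrid[:h,:w]
    o,d=ray(c,np.c_[u.ravel(),v.ravel()]); P=o+d*c['range_z'].reshape(-1,1)
    P[c['range_z'].ravel()==0]=np.nan; return P.reshape(h,w,3)
def save(c,n): cv2.imwrite(f'pics/{n}.png',c['image'][:,:,::-1])
def proj(c,p): return cv2.projectPoints(np.array(p,float).reshape(-1,1,3),np.array(c['rvec'],float),np.array(c['tvec'],float),K(c),np.array(c['dist_coeffs'],float))[0].reshape(-1,2)
E
python3 - <<'E'
from h import *
import pickle
D={}
for n in ['scene','top','wrist']:
    c=get(n);save(c,n+'0');D[n]=c
    R,t=RT(c);print(n,(-R.T@t).round(),R[2].round(2))
pickle.dump(D,open('d0.pkl','wb'))
ims=[D[n]['image'] for n in ['scene','top']]
print(monitor.state())
E
```

```text
scene [  60. -454.  770.] [ 0.49  0.57 -0.66]
top [ 348.   98. 1453.] [ 0.13  0.   -0.99]
wrist [212. 591. 373.] [ 0.24 -0.12 -0.96]
{'clock': 0.15, 'q': array([ 1.01338295e+00,  4.91401667e-01,  1.55929998e+00, -1.41780627e-05,
        1.09170487e+00, -1.05620672e-01]), 'qd': array([ 0.00120786, -0.00270335, -0.00399681, -0.00036625, -0.0008188 ,
        0.00124349]), 'effort': array([ 5.99881078e-04, -6.18717027e+01, -2.61694372e+01, -1.09341163e-04,
        3.15571189e-03, -4.94829726e-05]), 'tcp_pos': array([272.77516907, 562.16463053, 241.87731522]), 'tool_rot': array([-1.26499944e-04,  2.23976828e-01,  9.74594385e-01, -3.86820689e-04]), 'ft_force': array([-0.37447172,  0.38429614,  0.44714441]), 'wrist_torque': array([ 0.01835139,  0.02688324, -0.02377713]), 'grip_force': 0.0, 'width': 84.83793471742854}
```

View pics/top0.png

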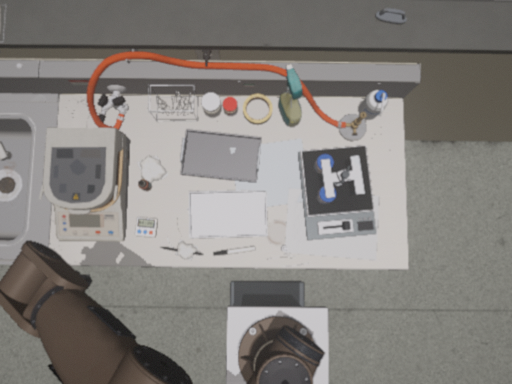

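View pics/scene0.png

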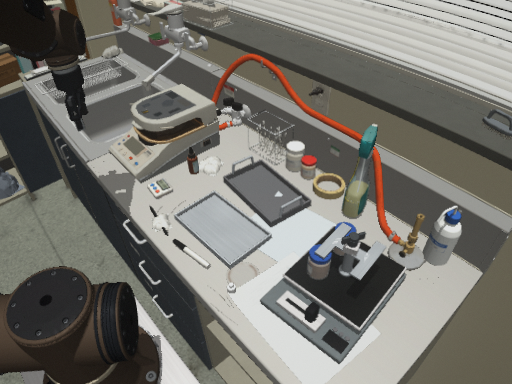

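The top view shows the shaker near (337,190), the dark carrier at (221,157), the steel parts tray at (228,214) and blue jar lids at (325,163) and (327,194). The scene view confirms this. I'll crop in on the shaker and measure.

```bash
python3 - <<'E'
from h import *
import pickle
D=pickle.load(open('d0.pkl','rb'))
t,s=D['top'],D['scene']
a=cv2.resize(t['image'][135:250,290:385],None,fx=4.2,fy=4.2,interpolation=cv2.INTER_CUBIC)
b=cv2.resize(s['image'][215:360,255:415],None,fx=3.3,fy=3.3,interpolation=cv2.INTER_CUBIC)
o=np.zeros((485,400+530,3),np.uint8);o[:483,:399]=a[:483,:399];o[:478,400:928]=b[:478,:528]
o=cv2.resize(o,(800,417));cv2.imwrite('pics/crop1.png',o[:,:,::-1])
for n,c in D.items():
    P=cloud(c);np.save(n+'P.npy',P)
P=np.load('topP.npy')
hsv=cv2.cvtColor(t['image'],cv2.COLOR_RGB2HSV)
# blue lids
sub=np.zeros(hsv.shape[:2],np.uint8);sub[140:215,300:375]=1
m=((hsv[:,:,0]>100)&(hsv[:,:,0]<130)&(hsv[:,:,1]>110)&(sub>0))
n,l,st,ce=cv2.connectedComponentsWithStats(m.astype(np.uint8))
for i in range(1,n):
    if st[i,4]>5: print('blue',ce[i],st[i],np.nanmedian(P[l==i],0).round())
# trays
for nm,(u,v) in dict(carrier=(221,157),tray=(228,214)).items():
    w=P[v-45:v+45,u-55:u+55];
    print(nm,P[v,u].round(1))
# heights map
print('deck',P[228,310].round(),'mat',P[205,312].round(),'bench',P[240,250].round())
m=(P[:,:,2]>115)&(P[:,:,2]<200)&(sub>0)
q=P[m];print(len(q)); 
for lo,hi in[(116,124),(124,135),(135,150),(150,175),(175,190)]:
    k=q[(q[:,2]>lo)&(q[:,2]<hi)];print(lo,hi,len(k),k.mean(0).round(1) if len(k) else '')
E
```

```text
blue [324.98611111 158.80555556] [318 154  16  14  72] [ 607. -135.  120.]
blue [324.86567164 196.08955224] [320 188  15  14  67] [ 488. -129.  119.]
carrier [ 6.284e+02  1.867e+02 -5.000e-01]
tray [440.8 160.1   3. ]
deck [ 398. -102.   22.] mat [ 469. -104.   53.] bench [358.  88.  -5.]
1146
116 124 250 [ 551.  -145.   120.3]
124 135 730 [ 548.2 -183.6  128.8]
135 150 57 [ 547.  -180.5  143.2]
150 175 84 [ 548.8 -183.2  169.2]
175 190 14 [ 547.9 -184.9  176.6]
```

View pics/crop1.png

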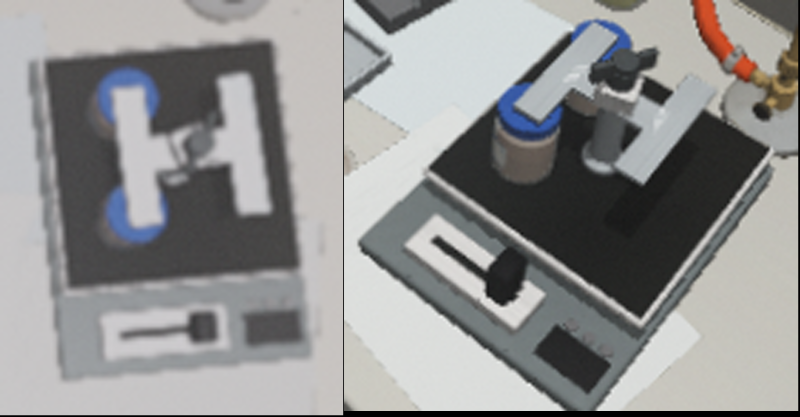

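Two jars are present, both under the left cross bar; the lock is at the right of its slot. I'll move to view the shaker from the wrist camera.

```bash

python3 -m crank '[{"hand":-1,"dx":0.1,"dy":-0.2,"dz":0.3,"twist":0},{"hand":-1,"dx":0.25,"dy":-0.6,"dz":0.3,"twist":0},{"hand":-1,"dx":0.25,"dy":-0.6,"dz":0.3,"twist":0},{"hand":-1,"dx":0.25,"dy":-0.6,"dz":0.3,"twist":0},{"hand":-1,"dx":0.75,"dy":-1,"dz":0.3,"twist":0},{"hand":-1,"dx":0.75,"dy":-1,"dz":0.3,"twist":0},{"hand":-1,"dx":0.75,"dy":-1,"dz":0.3,"twist":0},{"hand":-1,"dx":0.75,"dy":-1,"dz":0.3,"twist":0}]'
python3 -m crank '[{"hand":-1,"dx":0.3,"dy":-1,"dz":0,"twist":0},{"hand":-1,"dx":0.3,"dy":-1,"dz":0,"twist":0},{"hand":-1,"dx":0.3,"dy":-1,"dz":0,"twist":0},{"hand":-1,"dx":0.3,"dy":-1,"dz":0,"twist":0},{"hand":-1,"dx":0.3,"dy":-1,"dz":0,"twist":0},{"hand":-1,"dx":0.3,"dy":-1,"dz":0,"twist":0}]'
python3 -m crank '[{"hand":-1,"dx":0,"dy":-1,"dz":0,"twist":0.072},{"hand":-1,"dx":0,"dy":-1,"dz":0,"twist":0.072},{"hand":-1,"dx":0,"dy":-1,"dz":0,"twist":0.072},{"hand":-1,"dx":0,"dy":-1,"dz":0,"twist":0.072},{"hand":-1,"dx":0,"dy":-1,"dz":0,"twist":0.072},{"hand":-1,"dx":0,"dy":-1,"dz":0,"twist":0.072}]'
python3 -m crank '[{"hand":-1,"dx":0,"dy":-0.55,"dz":0,"twist":0},{"hand":-1,"dx":0,"dy":-0.55,"dz":0,"twist":0},{"hand":-1,"dx":0,"dy":-0.55,"dz":0,"twist":0},{"hand":-1,"dx":0,"dy":-0.55,"dz":0,"twist":0},{"hand":-1,"dx":0,"dy":-0.55,"dz":0,"twist":0}]'
python3 - <<'E'
from h import *
import pickle
c=get('wrist');save(c,'w1');pickle.dump(c,open('w1.pkl','wb'))
print(monitor.state()['q'],c['fx'])
E
```

```text
clock: 0.82
tcp_pos: [426.9, 358.7, 302.1]
tool_rot: [0.001, 0.226, 0.974, -0.0]
ft_force: [-0.2, 0.6, 0.8]
width: 85.3
grip_force: 0.0
clock: 1.32
tcp_pos: [484.3, 157.2, 302.2]
tool_rot: [0.0, 0.226, 0.974, -0.001]
ft_force: [0.2, -0.3, -1.0]
width: 85.5
grip_force: 0.0
clock: 1.82
tcp_pos: [482.7, -41.1, 302.2]
tool_rot: [-0.0, -0.0, 1.0, -0.0]
ft_force: [-0.7, 1.0, 0.1]
width: 85.8
grip_force: 0.0
clock: 2.23
tcp_pos: [482.7, -148.5, 302.0]
tool_rot: [-0.0, 0.001, 1.0, 0.0]
ft_force: [0.4, 0.7, 0.5]
width: 85.3
grip_force: 0.0
[-4.27672677e-01  2.57527813e-01  1.76410210e+00  3.37311368e-04
  1.12071442e+00 -1.99816859e+00] 314.9788979464354
```

View pics/w1.png

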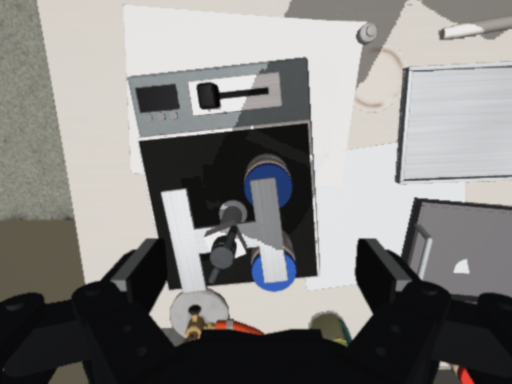

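The wrist view shows the lock at (208,95), slot to its right, post foot at (232,212), nut top at about (222,250), plate bars near (182,240) and (268,225), and jar lids at (268,185) and (273,268). The steel parts tray's corner is at right.

```bash
python3 - <<'E'
from h import *
import pickle
c=pickle.load(open('w1.pkl','rb'));P=cloud(c);im=c['image'];hsv=cv2.cvtColor(im,cv2.COLOR_RGB2HSV)
v,u=np.mgrid[:384,:512];roi=(u>120)&(u<330)&(v>50)&(v<300)
z=P[:,:,2]
print('bench z',np.nanmedian(z[20:40,80:100]),'mat',np.nanmedian(z[250:270,310:314]),'deck',np.nanmedian(z[118:128,230:290]))
def comp(m,minA=30):
    n,l,st,ce=cv2.connectedComponentsWithStats(m.astype(np.uint8))
    return [(l==i) for i in range(1,n) if st[i,4]>minA]
# mat quad: dark pixels at z ~50
m=(hsv[:,:,2]<45)&(z>40)&(z<60)&roi
pts=P[m][:,:2].astype(np.float32);r=cv2.minAreaRect(pts);print('mat',r)
# lock
m=(hsv[:,:,2]<60)&(z>60)&(z<95)&roi&(v<115)
for k in comp(m):print('lock',np.nanmean(P[k],0).round(1),k.sum(),cv2.minAreaRect(P[k][:,:2].astype(np.float32)))
m=(z>66)&(z<95)&roi&(v<115)
for k in comp(m):print('lock2',np.nanmedian(P[k],0).round(1),cv2.minAreaRect(P[k][:,:2].astype(np.float32)))
# nut
m=(z>155)&(z<190)&roi
for k in comp(m,10):print('nut',np.nanmean(P[k],0).round(1),np.nanmax(P[k],0)[2],k.sum(),cv2.minAreaRect(P[k][:,:2].astype(np.float32)))
m=(z>140)&(z<153)&roi
for k in comp(m,10):print('spacer',np.nanmean(P[k],0).round(1),k.sum(),cv2.minAreaRect(P[k][:,:2].astype(np.float32)))
m=(z>122)&(z<136)&roi&(hsv[:,:,1]<60)&(hsv[:,:,2]>120)
print('plate',cv2.minAreaRect(P[m][:,:2].astype(np.float32)),np.median(z[m]))
m=(hsv[:,:,0]>100)&(hsv[:,:,0]<130)&(hsv[:,:,1]>110)&roi&(z>112)
for k in comp(m):
    e=cv2.minEnclosingCircle(P[k][:,:2].astype(np.float32));print('lid',e,np.median(z[k]))
E
```

```text
bench z -0.35994434432336675 mat 49.80471168821194 deck 23.383055755790167
mat ((523.881103515625, -186.6883087158203), (255.46925354003906, 202.92633056640625), 5.566468238830566)
lock [ 407.5 -205.7   76.1] 451 ((407.5229797363281, -206.66868591308594), (25.921878814697266, 18.403148651123047), 5.761702537536621)
lock2 [ 407.4 -206.6   76.8] ((407.6015625, -207.53421020507812), (27.585647583007812, 20.171844482421875), 5.854789733886719)
nut [ 547.1 -183.5  171.9] 177.24002387809014 888 ((549.6017456054688, -184.08676147460938), (23.00042724609375, 51.867427825927734), 84.9351577758789)
spacer [ 540.  -192.3  146.9] 278 ((538.9080810546875, -191.88177490234375), (14.691118240356445, 34.943641662597656), 45.866180419921875)
spacer [ 551.5 -170.   147. ] 179 ((550.91845703125, -169.4357147216797), (25.467912673950195, 10.217143058776855), 1.1630088090896606)
plate ((550.7373657226562, -184.42491149902344), (116.3891830444336, 115.19380187988281), 7.606009006500244) 129.78246428294736
lid ((499.3099670410156, -141.11749267578125), 25.287372589111328) 120.68307628492153
lid ((594.9407958984375, -134.69752502441406), 25.43852996826172) 120.66442553420842
```

```bash

python3 -m crank '[{"hand":-1,"dx":-0.2,"dy":-0.15,"dz":0,"twist":0.016},{"hand":-1,"dx":-0.355,"dy":-0.29,"dz":-0.2,"twist":0.016},{"hand":-1,"dx":-0.355,"dy":-0.29,"dz":-0.4,"twist":0.016},{"hand":-1,"dx":-0.355,"dy":-0.29,"dz":-0.6,"twist":0.016},{"hand":-1,"dx":-0.355,"dy":-0.29,"dz":-0.76,"twist":0.016},{"hand":-1,"dx":-0.355,"dy":-0.29,"dz":-0.76,"twist":0.016},{"hand":-1,"dx":-0.355,"dy":-0.29,"dz":-0.76,"twist":0.016}]'
python3 - <<'E'
from h import *
c=get('wrist');P=cloud(c);z=P[:,:,2]
m=(z>68)&(z<95)&(abs(P[:,:,0]-407)<40)&(abs(P[:,:,1]+206)<40)
print(m.sum(),cv2.minAreaRect(P[m][:,:2].astype(np.float32)),np.nanmedian(z[m]))
c=get('wrist')
# nut wing dir from first view
import pickle
c=pickle.load(open('w1.pkl','rb'));P=cloud(c);z=P[:,:,2]
m=(z>164)&(z<190)&(abs(P[:,:,0]-549)<35)&(abs(P[:,:,1]+184)<35);q=P[m][:,:2];q=q-[549.6,-184];
far=q[np.hypot(*q.T)>16];print(len(far),np.degrees(np.arctan2(far[:,1],far[:,0])).round()[::6],np.hypot(*far.T).max())
E
```

```text
clock: 2.87
tcp_pos: [411.6, -204.4, 149.5]
tool_rot: [-0.002, -0.051, 0.999, 0.001]
ft_force: [-0.5, -0.2, 1.2]
width: 85.4
grip_force: 0.0
1125 ((406.6297912597656, -207.98880004882812), (27.024486541748047, 19.47511100769043), 5.541500091552734) 76.83447594344022
215 [163. 161. 162. 150. 154. 159. 164. 153. 160. 165. 153. 158. 167. 153.
 159. 165. 151. 159. 164. 148. 149. -36. -34. -32. -16. -27. -32. -18.
 -24. -27. -31. -20. -23. -26. -29. -18.] 27.734113169227506
```

```bash

python3 -m crank '[{"hand":-1,"dx":0,"dy":-0.015,"dz":-0.2,"twist":0},{"hand":-1,"dx":0,"dy":-0.015,"dz":-0.36,"twist":0},{"hand":-1,"dx":0,"dy":-0.015,"dz":-0.46,"twist":0},{"hand":-1,"dx":0,"dy":-0.015,"dz":-0.46,"twist":0},{"hand":0.5,"dx":0,"dy":-0.015,"dz":-0.46,"twist":0},{"hand":1,"dx":0,"dy":-0.015,"dz":-0.46,"twist":0},{"hand":1,"dx":0,"dy":-0.015,"dz":-0.46,"twist":0},{"hand":1,"dx":0,"dy":-0.015,"dz":-0.46,"twist":0},{"hand":1,"dx":0,"dy":-0.015,"dz":-0.46,"twist":0},{"hand":1,"dx":0,"dy":-0.015,"dz":-0.46,"twist":0},{"hand":1,"dx":0,"dy":-0.015,"dz":-0.46,"twist":0},{"hand":1,"dx":0,"dy":-0.015,"dz":-0.46,"twist":0}]' 40
```

```text
clock: 3.97
tcp_pos: [412.1, -208.5, 59.3]
tool_rot: [0.001, -0.051, 0.999, -0.0]
ft_force: [0.2, 4.4, 11.8]
width: 19.5
grip_force: 41.7
```

```bash

python3 -m crank '[{"hand":1,"dx":-0.004,"dy":0.035,"dz":0,"twist":0},{"hand":1,"dx":-0.007,"dy":0.07,"dz":0,"twist":0},{"hand":1,"dx":-0.011,"dy":0.105,"dz":0,"twist":0},{"hand":1,"dx":-0.014,"dy":0.14,"dz":0,"twist":0},{"hand":1,"dx":-0.018,"dy":0.175,"dz":0,"twist":0},{"hand":1,"dx":-0.021,"dy":0.21,"dz":0,"twist":0},{"hand":1,"dx":-0.025,"dy":0.245,"dz":0,"twist":0},{"hand":1,"dx":-0.028,"dy":0.28,"dz":0,"twist":0},{"hand":1,"dx":-0.029,"dy":0.29,"dz":0,"twist":0},{"hand":1,"dx":-0.029,"dy":0.29,"dz":0,"twist":0}]'
python3 -m crank '[{"hand":1,"dx":-0.001,"dy":0.01,"dz":0,"twist":0},{"hand":1,"dx":-0.002,"dy":0.02,"dz":0,"twist":0},{"hand":1,"dx":-0.002,"dy":0.02,"dz":0,"twist":0}]'
```

```text
clock: 4.8
tcp_pos: [406.3, -150.4, 59.3]
tool_rot: [0.001, -0.051, 0.999, -0.0]
ft_force: [-2.2, 3.3, 14.6]
width: 19.4
grip_force: 41.8
clock: 5.05
tcp_pos: [406.2, -148.3, 59.4]
tool_rot: [0.001, -0.051, 0.999, -0.001]
ft_force: [-9.0, -17.1, 12.3]
width: 19.6
grip_force: 42.4
```

```bash

python3 -m crank '[{"hand":-1,"dx":0,"dy":0,"dz":0,"twist":0},{"hand":-1,"dx":0,"dy":0,"dz":0,"twist":0},{"hand":-1,"dx":0,"dy":0,"dz":0,"twist":0},{"hand":-1,"dx":0,"dy":0,"dz":0,"twist":0},{"hand":-1,"dx":0,"dy":0,"dz":0,"twist":0},{"hand":-1,"dx":0,"dy":0,"dz":0.15,"twist":0},{"hand":-1,"dx":0,"dy":0,"dz":0.35,"twist":0},{"hand":-1,"dx":0,"dy":0,"dz":0.55,"twist":0},{"hand":-1,"dx":0,"dy":0,"dz":0.75,"twist":0},{"hand":-1,"dx":0,"dy":0,"dz":1,"twist":0},{"hand":-1,"dx":0,"dy":0,"dz":1,"twist":0},{"hand":-1,"dx":0,"dy":0,"dz":1,"twist":0}]'
python3 -m crank '[{"hand":-1,"dx":0.2,"dy":-0.05,"dz":0,"twist":-0.02},{"hand":-1,"dx":0.4,"dy":-0.1,"dz":0,"twist":-0.04},{"hand":-1,"dx":0.6,"dy":-0.15,"dz":0,"twist":-0.06},{"hand":-1,"dx":0.717,"dy":-0.18,"dz":0,"twist":-0.08},{"hand":-1,"dx":0.717,"dy":-0.18,"dz":0,"twist":-0.08},{"hand":-1,"dx":0.717,"dy":-0.18,"dz":0,"twist":-0.08}]'
python3 - <<'E'
from h import *
import pickle
c=get('wrist');save(c,'w2');pickle.dump(c,open('w2.pkl','wb'));P=cloud(c);z=P[:,:,2]
near=(abs(P[:,:,0]-549)<40)&(abs(P[:,:,1]+184)<40)
m=(z>170)&(z<182)&near
print(m.sum(),cv2.minAreaRect(P[m][:,:2].astype(np.float32)),np.median(z[m]))
q=P[m][:,:2];_,_,V=np.linalg.svd(q-q.mean(0));print('wing',np.degrees(np.arctan2(V[0,1],V[0,0])))
m=(z>143)&(z<152)&near
print('spacer',cv2.minAreaRect(P[m][:,:2].astype(np.float32)))
s=get('scene');save(s,'s2')
PS=cloud(s);zs=PS[:,:,2];hs=s['image'].max(2)
m=(zs>68)&(zs<90)&(abs(PS[:,:,0]-402)<40)&(abs(PS[:,:,1]+170)<70)&(hs<70)
print('lock scene',m.sum(),cv2.minAreaRect(PS[m][:,:2].astype(np.float32)))
E
```

```text
clock: 6.05
tcp_pos: [406.4, -146.9, 260.9]
tool_rot: [0.002, -0.051, 0.999, -0.001]
ft_force: [0.4, 0.4, -0.6]
width: 85.2
grip_force: 0.0
clock: 6.55
tcp_pos: [549.0, -182.4, 255.4]
tool_rot: [-0.002, 0.199, 0.98, 0.001]
ft_force: [-0.7, 0.2, -1.0]
width: 85.4
grip_force: 0.0
1178 ((550.4011840820312, -184.19898986816406), (22.10628890991211, 52.952754974365234), 47.31215286254883) 173.97161781409628
wing -24.3954625478315
spacer ((550.5574951171875, -184.30413818359375), (32.225196838378906, 32.13376235961914), 22.914743423461914)
lock scene 108 ((400.29925537109375, -151.26220703125), (27.536611557006836, 18.063966751098633), 9.821571350097656)
```

View pics/w2.png

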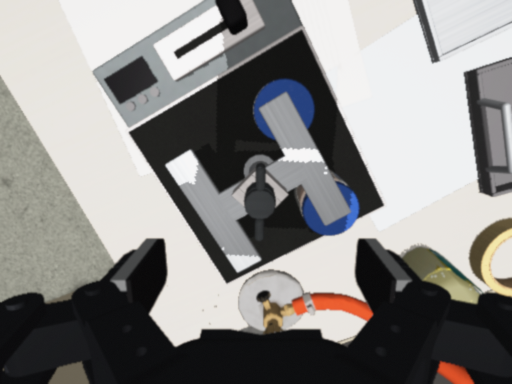

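The nut's wings lie vertically in the picture at (260,200), so the jaws are square to them, and the lock is at the left end of its slot, near (235,12). Next I grip the nut.

```bash

python3 -m crank '[{"hand":-1,"dx":0.007,"dy":-0.008,"dz":-0.15,"twist":0},{"hand":-1,"dx":0.007,"dy":-0.008,"dz":-0.33,"twist":0},{"hand":-1,"dx":0.007,"dy":-0.008,"dz":-0.45,"twist":0},{"hand":-1,"dx":0.007,"dy":-0.008,"dz":-0.48,"twist":0},{"hand":0.3,"dx":0.007,"dy":-0.008,"dz":-0.48,"twist":0},{"hand":1,"dx":0.007,"dy":-0.008,"dz":-0.48,"twist":0},{"hand":1,"dx":0.007,"dy":-0.008,"dz":-0.48,"twist":0},{"hand":1,"dx":0.007,"dy":-0.008,"dz":-0.48,"twist":0},{"hand":1,"dx":0.007,"dy":-0.008,"dz":-0.48,"twist":0},{"hand":1,"dx":0.007,"dy":-0.008,"dz":-0.48,"twist":0},{"hand":1,"dx":0.007,"dy":-0.008,"dz":-0.48,"twist":0},{"hand":1,"dx":0.007,"dy":-0.008,"dz":-0.48,"twist":0}]' 30
cat > tr.py <<'E'
from h import *
c=get('top');P=cloud(c)
# average cloud edges: tray rims by height 14..30 within areas; plus colour rect
hsv=cv2.cvtColor(c['image'],cv2.COLOR_RGB2HSV)
g=c['image'].mean(2)
for nm,(x0,x1,y0,y1),col in [('parts',(350,530,0,330),lambda:None),('carrier',(535,720,10,340),lambda:None)]:
    m=(P[:,:,0]>x0)&(P[:,:,0]<x1)&(P[:,:,1]>y0)&(P[:,:,1]<y1)&(P[:,:,2]>11)&(P[:,:,2]<70)
    n,l,st,ce=cv2.connectedComponentsWithStats(m.astype(np.uint8),connectivity=8)
    for i in range(1,n):
        if st[i,4]>12: print(nm,st[i,4],cv2.minAreaRect(P[l==i][:,:2].astype(np.float32)))
E
python3 tr.py
```

```text
clock: 7.65
tcp_pos: [550.8, -184.5, 163.6]
tool_rot: [0.001, 0.199, 0.98, -0.0]
ft_force: [-0.2, 1.1, 6.0]
width: 23.3
grip_force: 32.4
parts 68 ((511.7218017578125, 205.9820098876953), (5.57611083984375, 135.62435913085938), 1.996556282043457)
parts 69 ((514.9688720703125, 81.5858154296875), (96.70411682128906, 27.604248046875), 74.75806427001953)
parts 167 ((438.0211181640625, 209.91273498535156), (148.13882446289062, 149.8953399658203), 1.7569782733917236)
carrier 547 ((629.8157958984375, 186.076904296875), (251.87379455566406, 151.2479705810547), 84.6103744506836)
```

```bash

python3 -m crank '[{"hand":1,"dx":0,"dy":0,"dz":0.05,"twist":0},{"hand":1,"dx":0,"dy":0,"dz":0.1,"twist":0},{"hand":1,"dx":0,"dy":0,"dz":0.25,"twist":0},{"hand":1,"dx":0,"dy":0,"dz":0.4,"twist":0},{"hand":1,"dx":0,"dy":0,"dz":0.55,"twist":0},{"hand":1,"dx":0,"dy":0,"dz":0.7,"twist":0},{"hand":1,"dx":0,"dy":0,"dz":0.7,"twist":0}]'
python3 -m crank '[{"hand":1,"dx":-0.08,"dy":0.2,"dz":0,"twist":0.018},{"hand":1,"dx":-0.16,"dy":0.4,"dz":0,"twist":0.036},{"hand":1,"dx":-0.24,"dy":0.6,"dz":0,"twist":0.054},{"hand":1,"dx":-0.32,"dy":0.8,"dz":0,"twist":0.072},{"hand":1,"dx":-0.4,"dy":1,"dz":0,"twist":0.072},{"hand":1,"dx":-0.4,"dy":1,"dz":0,"twist":0.072},{"hand":1,"dx":-0.4,"dy":1,"dz":0,"twist":0.072}]'
cat > tw.py <<'E'
from h import *
import sys,pickle
def rect(nm,c):
    P=cloud(c);z=P[:,:,2];x,y=P[:,:,0],P[:,:,1]
    if nm=='parts': m=(x>340)&(x<540)&(y>-30)&(y<350)&(z>10)&(z<26)
    else: m=(x>525)&(x<730)&(y>20)&(y<340)&(z>15)&(z<75)
    n,l,st,ce=cv2.connectedComponentsWithStats(m.astype(np.uint8),connectivity=8)
    for i in range(1,n):
        if st[i,4]>150:
            q=P[l==i];print(nm,st[i,4],cv2.minAreaRect(q[:,:2].astype(np.float32)),q.min(0).round(),q.max(0).round())
if __name__=='__main__':
    c=get('wrist');save(c,sys.argv[1]);pickle.dump(c,open(sys.argv[1]+'.pkl','wb'))
    rect('parts',c);rect('carrier',c)
    s=monitor.state();print(s['tcp_pos'],s['width'],s['q'])
E
python3 tw.py w3
```

```text
clock: 8.28
tcp_pos: [551.7, -184.8, 309.4]
tool_rot: [0.005, 0.199, 0.98, -0.001]
ft_force: [-0.7, -0.9, -1.3]
width: 22.6
grip_force: 31.6
clock: 8.87
tcp_pos: [469.5, 17.7, 303.4]
tool_rot: [0.001, -0.027, 1.0, 0.0]
ft_force: [0.7, -0.4, -0.3]
width: 22.9
grip_force: 31.6
parts 151 ((345.0451354980469, 297.2716064453125), (9.88344955444336, 37.86014938354492), 0.39829209446907043) [340. 278.  10.] [350. 316.  18.]
parts 2991 ((442.62713623046875, 161.98779296875), (150.6771240234375, 251.13182067871094), 2.3198840618133545) [364.  34.  10.] [522. 289.  21.]
carrier 1867 ((612.0820922851562, 189.10227966308594), (250.882080078125, 112.19744110107422), 84.54965209960938) [545.  68.  15.] [679. 318.  61.]
carrier 216 ((665.7318725585938, 58.876747131347656), (62.0310173034668, 16.526790618896484), 11.452878952026367) [634.  56.  15.] [695.  72.  60.]
[470.30567211  16.44973516 303.21522599] 23.258888301874137 [-1.05521420e-01  2.03042916e-01  1.83622026e+00 -2.97911898e-05
  1.10081642e+00 -1.72920824e+00]
```

View pics/w3.png

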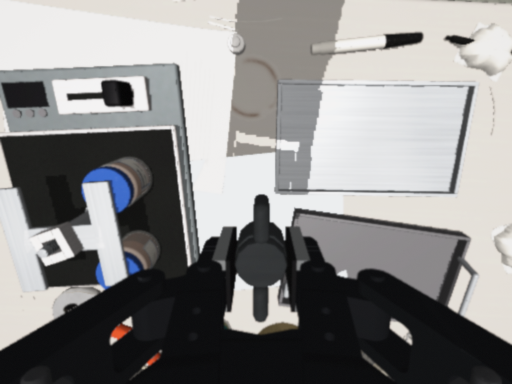

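The tray is fully visible, from (277,82) to (473,195), the nut is held squarely between the jaws at (262,250), and the lock sits at the left end of its slot.

```bash

python3 -m crank '[{"hand":1,"dx":0.02,"dy":0.17,"dz":-0.1,"twist":0},{"hand":1,"dx":0.037,"dy":0.34,"dz":-0.2,"twist":0},{"hand":1,"dx":0.037,"dy":0.34,"dz":-0.4,"twist":0},{"hand":1,"dx":0.037,"dy":0.34,"dz":-0.6,"twist":0},{"hand":1,"dx":0.037,"dy":0.34,"dz":-0.8,"twist":0},{"hand":1,"dx":0.037,"dy":0.34,"dz":-1,"twist":0},{"hand":1,"dx":0.037,"dy":0.34,"dz":-1,"twist":0},{"hand":1,"dx":0.037,"dy":0.34,"dz":-1,"twist":0}]'
python3 -m crank '[{"hand":1,"dx":0,"dy":0,"dz":-0.15,"twist":0},{"hand":1,"dx":0,"dy":0,"dz":-0.28,"twist":0},{"hand":1,"dx":0,"dy":0,"dz":-0.35,"twist":0},{"hand":1,"dx":0,"dy":0,"dz":-0.38,"twist":0},{"hand":1,"dx":0,"dy":0,"dz":-0.4,"twist":0},{"hand":1,"dx":0,"dy":0,"dz":-0.4,"twist":0}]'
```

```text
clock: 9.58
tcp_pos: [478.0, 82.7, 101.5]
tool_rot: [-0.002, -0.025, 1.0, -0.0]
ft_force: [0.8, -0.8, 0.2]
width: 23.1
grip_force: 31.6
clock: 10.08
tcp_pos: [479.0, 83.5, 23.6]
tool_rot: [0.001, -0.025, 1.0, 0.0]
ft_force: [-0.4, 0.2, -0.8]
width: 22.7
grip_force: 31.6
```

```bash

python3 -m crank '[{"hand":1,"dx":0,"dy":0,"dz":-0.01,"twist":0},{"hand":1,"dx":0,"dy":0,"dz":-0.01,"twist":0},{"hand":0.1,"dx":0,"dy":0,"dz":-0.01,"twist":0},{"hand":0.1,"dx":0,"dy":0,"dz":-0.01,"twist":0},{"hand":0.1,"dx":0,"dy":0,"dz":-0.01,"twist":0},{"hand":0.1,"dx":0,"dy":0,"dz":-0.01,"twist":0},{"hand":0.1,"dx":0,"dy":0,"dz":0.1,"twist":0},{"hand":0.1,"dx":0,"dy":0,"dz":0.3,"twist":0},{"hand":0.1,"dx":0,"dy":0,"dz":0.5,"twist":0},{"hand":-1,"dx":0,"dy":0,"dz":0.7,"twist":0},{"hand":-1,"dx":0,"dy":0,"dz":0.9,"twist":0},{"hand":-1,"dx":0,"dy":0,"dz":1,"twist":0}]'
python3 -m crank '[{"hand":-1,"dx":0.07,"dy":-0.2,"dz":0.1,"twist":-0.02},{"hand":-1,"dx":0.14,"dy":-0.4,"dz":0.2,"twist":-0.04},{"hand":-1,"dx":0.21,"dy":-0.6,"dz":0.2,"twist":-0.06},{"hand":-1,"dx":0.28,"dy":-0.8,"dz":0.2,"twist":-0.08},{"hand":-1,"dx":0.363,"dy":-1,"dz":0.2,"twist":-0.1},{"hand":-1,"dx":0.363,"dy":-1,"dz":0.2,"twist":-0.1}]'
python3 -m crank '[{"hand":-1,"dx":0,"dy":-0.1,"dz":0,"twist":-0.019},{"hand":-1,"dx":0,"dy":-0.2,"dz":0,"twist":-0.038},{"hand":-1,"dx":0,"dy":-0.3,"dz":0,"twist":-0.057},{"hand":-1,"dx":0,"dy":-0.34,"dz":0,"twist":-0.076},{"hand":-1,"dx":0,"dy":-0.34,"dz":0,"twist":-0.092},{"hand":-1,"dx":0,"dy":-0.34,"dz":0,"twist":-0.092},{"hand":-1,"dx":0,"dy":-0.34,"dz":0,"twist":-0.092}]'
cat > sp.py <<'E'
from h import *
import sys,pickle
c=get('wrist');save(c,sys.argv[1]);P=cloud(c);z=P[:,:,2]
near=(abs(P[:,:,0]-549)<40)&(abs(P[:,:,1]+184)<40)
m=(z>143)&(z<153)&near
print('spacer',m.sum(),cv2.minAreaRect(P[m][:,:2].astype(np.float32)),np.median(z[m]) if m.any() else '')
m=(z>125)&(z<136)&(abs(P[:,:,0]-549)<90)&(abs(P[:,:,1]+184)<90)
print('plate',m.sum(),cv2.minAreaRect(P[m][:,:2].astype(np.float32)),np.median(z[m]))
s=monitor.state();print(s['tcp_pos'],s['q'])
E
python3 sp.py w4
```

```text
clock: 11.08
tcp_pos: [478.5, 83.8, 226.8]
tool_rot: [0.003, -0.026, 1.0, 0.0]
ft_force: [0.5, -0.2, 0.4]
width: 73.1
grip_force: 0.0
clock: 11.58
tcp_pos: [551.7, -120.8, 262.3]
tool_rot: [0.001, 0.29, 0.957, -0.0]
ft_force: [-0.3, 1.2, -0.7]
width: 85.4
grip_force: 0.0
clock: 12.17
tcp_pos: [550.3, -184.0, 262.2]
tool_rot: [-0.0, 0.545, 0.839, 0.0]
ft_force: [0.2, 0.3, 0.5]
width: 85.4
grip_force: 0.0
spacer 1261 ((550.6718139648438, -184.1076202392578), (31.76053810119629, 32.367130279541016), 23.226436614990234) 147.76838536833435
plate 8971 ((550.5827026367188, -184.1561279296875), (115.90593719482422, 115.70765686035156), 7.308300018310547) 129.76791879754114
[ 550.35624652 -183.85423106  262.2680418 ] [-4.36277915e-01  4.07478085e-01  1.64612344e+00  1.42008429e-04
  1.08824232e+00 -8.55974090e-01]
```

```bash

python3 -m crank '[{"hand":-1,"dx":0.001,"dy":-0.001,"dz":-0.15,"twist":-0.002},{"hand":-1,"dx":0.001,"dy":-0.001,"dz":-0.35,"twist":-0.002},{"hand":-1,"dx":0.001,"dy":-0.001,"dz":-0.52,"twist":-0.002},{"hand":-1,"dx":0.001,"dy":-0.001,"dz":-0.595,"twist":-0.002},{"hand":-1,"dx":0.001,"dy":-0.001,"dz":-0.595,"twist":-0.002},{"hand":1,"dx":0.001,"dy":-0.001,"dz":-0.595,"twist":-0.002},{"hand":1,"dx":0.001,"dy":-0.001,"dz":-0.595,"twist":-0.002},{"hand":1,"dx":0.001,"dy":-0.001,"dz":-0.595,"twist":-0.002},{"hand":1,"dx":0.001,"dy":-0.001,"dz":-0.595,"twist":-0.002},{"hand":1,"dx":0.001,"dy":-0.001,"dz":-0.595,"twist":-0.002},{"hand":1,"dx":0.001,"dy":-0.001,"dz":-0.595,"twist":-0.002},{"hand":1,"dx":0.001,"dy":-0.001,"dz":-0.595,"twist":-0.002}]' 30
```

```text
clock: 13.22
tcp_pos: [551.1, -184.6, 144.7]
tool_rot: [0.001, 0.551, 0.834, 0.0]
ft_force: [-1.4, 2.0, 6.2]
width: 31.3
grip_force: 31.0
```

```bash

python3 -m crank '[{"hand":1,"dx":0,"dy":0,"dz":0.05,"twist":0},{"hand":1,"dx":0,"dy":0,"dz":0.1,"twist":0},{"hand":1,"dx":0,"dy":0,"dz":0.25,"twist":0},{"hand":1,"dx":0,"dy":0,"dz":0.4,"twist":0},{"hand":1,"dx":0,"dy":0,"dz":0.55,"twist":0},{"hand":1,"dx":0,"dy":0,"dz":0.7,"twist":0},{"hand":1,"dx":0,"dy":0,"dz":0.75,"twist":0}]'
python3 -m crank '[{"hand":1,"dx":-0.08,"dy":0.2,"dz":0,"twist":0.018},{"hand":1,"dx":-0.16,"dy":0.4,"dz":0,"twist":0.036},{"hand":1,"dx":-0.24,"dy":0.6,"dz":0,"twist":0.054},{"hand":1,"dx":-0.32,"dy":0.8,"dz":0,"twist":0.072},{"hand":1,"dx":-0.4,"dy":1,"dz":0,"twist":0.09},{"hand":1,"dx":-0.4,"dy":1,"dz":0,"twist":0.108},{"hand":1,"dx":-0.4,"dy":1,"dz":0,"twist":0.126},{"hand":1,"dx":-0.4,"dy":1,"dz":0,"twist":0.144},{"hand":1,"dx":-0.4,"dy":1,"dz":0,"twist":0.162},{"hand":1,"dx":-0.4,"dy":1,"dz":0,"twist":0.18},{"hand":1,"dx":-0.4,"dy":1,"dz":0,"twist":0.194},{"hand":1,"dx":-0.4,"dy":1,"dz":0,"twist":0.194}]'
python3 tw.py w5
```

```text
clock: 13.8
tcp_pos: [551.4, -184.8, 299.0]
tool_rot: [0.003, 0.551, 0.834, 0.001]
ft_force: [-0.0, 0.0, -0.2]
width: 31.0
grip_force: 30.3
clock: 14.8
tcp_pos: [470.5, 15.6, 293.7]
tool_rot: [0.0, -0.027, 1.0, 0.0]
ft_force: [-0.2, -0.2, -0.6]
width: 30.8
grip_force: 30.3
parts 3147 ((442.62884521484375, 162.13671875), (150.67710876464844, 251.24942016601562), 2.1654410362243652) [364.  34.  10.] [521. 290.  20.]
carrier 1845 ((608.217529296875, 189.44000244140625), (250.50399780273438, 104.54268646240234), 84.5174789428711) [545.  69.  15.] [672. 318.  60.]
carrier 273 ((669.7846069335938, 63.09104919433594), (62.352684020996094, 28.035781860351562), 19.532575607299805) [636.  56.  15.] [696.  86.  60.]
[470.46550743  15.52887071 293.67347008] 31.153770391537684 [-1.07498556e-01  2.13341826e-01  1.84999003e+00  7.55097217e-05
  1.07795236e+00 -1.72767147e+00]
```

View pics/w5.png

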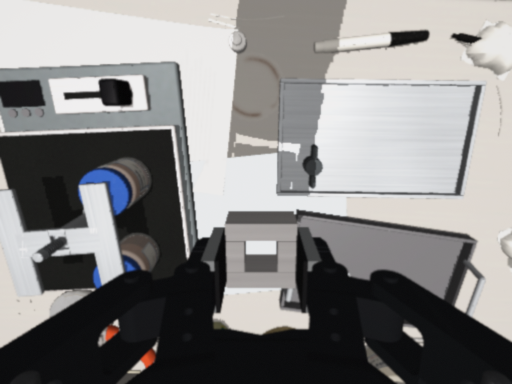

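The nut stands in the tray at (313,165), the spacer is held square in the jaws at (262,245), and the tray hasn't moved.

```bash

python3 -m crank '[{"hand":1,"dx":-0.1,"dy":0.17,"dz":-0.1,"twist":0},{"hand":1,"dx":-0.2,"dy":0.34,"dz":-0.2,"twist":0},{"hand":1,"dx":-0.247,"dy":0.427,"dz":-0.4,"twist":0},{"hand":1,"dx":-0.247,"dy":0.427,"dz":-0.6,"twist":0},{"hand":1,"dx":-0.247,"dy":0.427,"dz":-0.8,"twist":0},{"hand":1,"dx":-0.247,"dy":0.427,"dz":-1,"twist":0},{"hand":1,"dx":-0.247,"dy":0.427,"dz":-1,"twist":0},{"hand":1,"dx":-0.247,"dy":0.427,"dz":-1,"twist":0}]'
python3 -m crank '[{"hand":1,"dx":0,"dy":0,"dz":-0.15,"twist":0},{"hand":1,"dx":0,"dy":0,"dz":-0.25,"twist":0},{"hand":1,"dx":0,"dy":0,"dz":-0.31,"twist":0},{"hand":1,"dx":0,"dy":0,"dz":-0.34,"twist":0},{"hand":1,"dx":0,"dy":0,"dz":-0.36,"twist":0},{"hand":1,"dx":0,"dy":0,"dz":-0.36,"twist":0},{"hand":1,"dx":0,"dy":0,"dz":-0.36,"twist":0}]'
```

```text
clock: 15.52
tcp_pos: [420.6, 100.8, 92.5]
tool_rot: [-0.002, -0.024, 1.0, -0.0]
ft_force: [-0.2, -0.0, -0.5]
width: 31.3
grip_force: 30.3
clock: 16.1
tcp_pos: [422.0, 100.9, 22.7]
tool_rot: [0.001, -0.025, 1.0, 0.0]
ft_force: [0.9, -0.1, -0.3]
width: 31.2
grip_force: 30.3
```

```bash

python3 -m crank '[{"hand":1,"dx":0,"dy":0,"dz":-0.01,"twist":0},{"hand":1,"dx":0,"dy":0,"dz":-0.01,"twist":0},{"hand":0,"dx":0,"dy":0,"dz":-0.01,"twist":0},{"hand":0,"dx":0,"dy":0,"dz":-0.01,"twist":0},{"hand":0,"dx":0,"dy":0,"dz":-0.01,"twist":0},{"hand":0,"dx":0,"dy":0,"dz":-0.01,"twist":0},{"hand":0,"dx":0,"dy":0,"dz":0.1,"twist":0},{"hand":0,"dx":0,"dy":0,"dz":0.3,"twist":0},{"hand":0,"dx":0,"dy":0,"dz":0.5,"twist":0},{"hand":-1,"dx":0,"dy":0,"dz":0.7,"twist":0},{"hand":-1,"dx":0,"dy":0,"dz":0.9,"twist":0},{"hand":-1,"dx":0,"dy":0,"dz":1,"twist":0}]'
python3 -m crank '[{"hand":-1,"dx":0.13,"dy":-0.2,"dz":0.1,"twist":-0.02},{"hand":-1,"dx":0.25,"dy":-0.4,"dz":0.2,"twist":-0.04},{"hand":-1,"dx":0.4,"dy":-0.6,"dz":0.2,"twist":-0.06},{"hand":-1,"dx":0.52,"dy":-0.8,"dz":0.2,"twist":-0.08},{"hand":-1,"dx":0.648,"dy":-1,"dz":0.2,"twist":-0.1},{"hand":-1,"dx":0.648,"dy":-1,"dz":0.2,"twist":-0.12},{"hand":-1,"dx":0.648,"dy":-1,"dz":0.2,"twist":-0.12}]'
python3 -m crank '[{"hand":-1,"dx":0,"dy":-0.1,"dz":0,"twist":-0.019},{"hand":-1,"dx":0,"dy":-0.2,"dz":0,"twist":-0.038},{"hand":-1,"dx":0,"dy":-0.3,"dz":0,"twist":-0.057},{"hand":-1,"dx":0,"dy":-0.426,"dz":0,"twist":-0.076},{"hand":-1,"dx":0,"dy":-0.426,"dz":0,"twist":-0.095},{"hand":-1,"dx":0,"dy":-0.426,"dz":0,"twist":-0.115},{"hand":-1,"dx":0,"dy":-0.426,"dz":0,"twist":-0.115},{"hand":-1,"dx":0,"dy":-0.426,"dz":0,"twist":-0.115}]'
python3 sp.py w6
```

```text
clock: 17.1
tcp_pos: [421.8, 101.0, 225.6]
tool_rot: [0.002, -0.025, 1.0, 0.0]
ft_force: [0.2, 0.4, 0.9]
width: 77.3
grip_force: 0.0
clock: 17.68
tcp_pos: [553.4, -103.9, 260.8]
tool_rot: [0.001, 0.35, 0.937, -0.0]
ft_force: [-0.7, 0.4, -0.4]
width: 85.4
grip_force: 0.0
clock: 18.35
tcp_pos: [550.6, -184.0, 261.2]
tool_rot: [-0.0, 0.652, 0.758, -0.0]
ft_force: [0.1, -0.4, 0.4]
width: 85.5
grip_force: 0.0
spacer 32 ((550.0506591796875, -180.63121032714844), (9.725798606872559, 3.719897508621216), 9.58847427368164) 147.8247297930275
plate 9975 ((550.4827270507812, -184.261474609375), (115.79798889160156, 115.97787475585938), 7.3310065269470215) 129.741371580232
[ 550.71598606 -183.9752215   261.23725466] [-4.36165343e-01  4.09023302e-01  1.64652945e+00  3.76508353e-05
  1.08629175e+00 -5.86217301e-01]
```

View pics/w6.png

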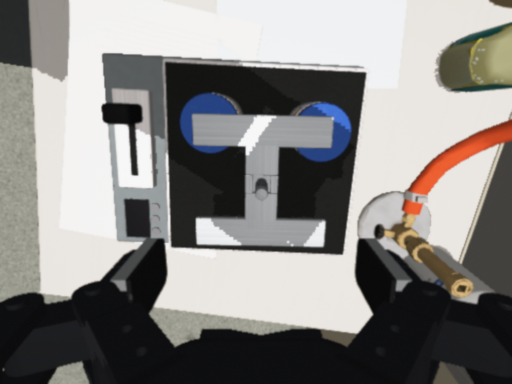

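The plate is on the post with the stud at (262,187), both lids visible at (210,122) and (322,130), and the web runs vertically, square to the jaws.

```bash

python3 -m crank '[{"hand":-0.4,"dx":-0.001,"dy":-0.001,"dz":-0.15,"twist":-0.0035},{"hand":-0.4,"dx":-0.001,"dy":-0.001,"dz":-0.35,"twist":-0.0035},{"hand":-0.4,"dx":-0.001,"dy":-0.001,"dz":-0.5,"twist":-0.0035},{"hand":-0.4,"dx":-0.001,"dy":-0.001,"dz":-0.6,"twist":-0.0035},{"hand":-0.4,"dx":-0.001,"dy":-0.001,"dz":-0.645,"twist":-0.0035},{"hand":-0.4,"dx":-0.001,"dy":-0.001,"dz":-0.645,"twist":-0.0035},{"hand":1,"dx":-0.001,"dy":-0.001,"dz":-0.645,"twist":-0.0035},{"hand":1,"dx":-0.001,"dy":-0.001,"dz":-0.645,"twist":-0.0035},{"hand":1,"dx":-0.001,"dy":-0.001,"dz":-0.645,"twist":-0.0035},{"hand":1,"dx":-0.001,"dy":-0.001,"dz":-0.645,"twist":-0.0035},{"hand":1,"dx":-0.001,"dy":-0.001,"dz":-0.645,"twist":-0.0035},{"hand":1,"dx":-0.001,"dy":-0.001,"dz":-0.645,"twist":-0.0035}]' 60
```

```text
clock: 19.4
tcp_pos: [551.4, -184.7, 134.2]
tool_rot: [0.002, 0.662, 0.749, 0.001]
ft_force: [-0.2, 0.5, 4.4]
width: 25.6
grip_force: 58.9
```

```bash

python3 -m crank '[{"hand":1,"dx":0,"dy":0,"dz":0.025,"twist":0},{"hand":1,"dx":0,"dy":0,"dz":0.05,"twist":0},{"hand":1,"dx":0,"dy":0,"dz":0.1,"twist":0},{"hand":1,"dx":0,"dy":0,"dz":0.15,"twist":0},{"hand":1,"dx":0,"dy":0,"dz":0.2,"twist":0},{"hand":1,"dx":0,"dy":0,"dz":0.25,"twist":0},{"hand":1,"dx":0,"dy":0,"dz":0.3,"twist":0},{"hand":1,"dx":0,"dy":0,"dz":0.4,"twist":0},{"hand":1,"dx":0,"dy":0,"dz":0.55,"twist":0},{"hand":1,"dx":0,"dy":0,"dz":0.7,"twist":0},{"hand":1,"dx":0,"dy":0,"dz":0.75,"twist":0},{"hand":1,"dx":0,"dy":0,"dz":0.75,"twist":0}]'
python3 - <<'E'
from h import *
c=get('wrist');save(c,'w7')
E
```

```text
clock: 20.4
tcp_pos: [551.3, -184.8, 285.5]
tool_rot: [0.003, 0.662, 0.749, 0.001]
ft_force: [0.2, 0.3, -1.0]
width: 25.7
grip_force: 59.4
```

View pics/w7.png

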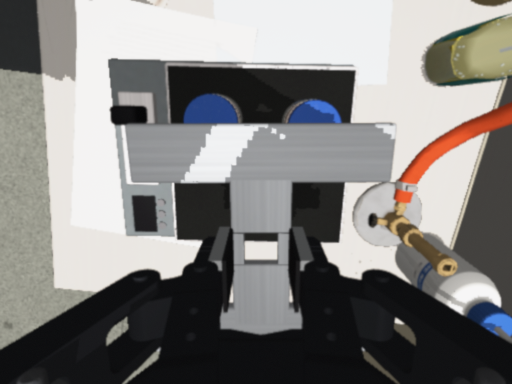

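The plate is held level by its web, with both jars left standing on the mat.

```bash

python3 -m crank '[{"hand":1,"dx":-0.03,"dy":0.1,"dz":0,"twist":-0.014},{"hand":1,"dx":-0.08,"dy":0.25,"dz":0,"twist":-0.014},{"hand":1,"dx":-0.13,"dy":0.42,"dz":0,"twist":-0.014},{"hand":1,"dx":-0.18,"dy":0.6,"dz":0,"twist":-0.014},{"hand":1,"dx":-0.25,"dy":0.75,"dz":0,"twist":-0.014},{"hand":1,"dx":-0.3,"dy":0.9,"dz":0,"twist":-0.014},{"hand":1,"dx":-0.3,"dy":1,"dz":0,"twist":-0.014},{"hand":1,"dx":-0.3,"dy":1,"dz":0,"twist":-0.014},{"hand":1,"dx":-0.3,"dy":1,"dz":0,"twist":-0.014}]'
python3 tw.py w8
```

```text
clock: 21.2
tcp_pos: [490.1, 16.3, 281.1]
tool_rot: [-0.001, 0.694, 0.72, -0.001]
ft_force: [-0.6, 0.0, -0.1]
width: 25.8
grip_force: 59.4
parts 726 ((371.9906311035156, 123.28211975097656), (6.493954181671143, 133.92733764648438), 2.0728814601898193) [367.  56.  10.] [377. 190.  20.]
parts 578 ((516.2142944335938, 128.48330688476562), (5.110673427581787, 133.22543334960938), 2.2644755840301514) [511.  62.  10.] [521. 195.  20.]
parts 667 ((421.0045471191406, 100.88004302978516), (31.982025146484375, 31.226436614990234), 2.195950984954834) [405.  85.  10.] [438. 117.  25.]
carrier 974 ((563.9473876953125, 113.93861389160156), (75.3357925415039, 148.21798706054688), 29.583864212036133) [545.  65.  15.] [633. 195.  60.]
carrier 1224 ((693.3375244140625, 118.87750244140625), (153.3948974609375, 55.364707946777344), 63.23921585083008) [636.  56.  15.] [707. 200.  60.]
[490.37540964  15.53301602 281.22679104] 25.952765149877003 [-1.02975441e-01  2.57294844e-01  1.82498639e+00 -1.96278228e-04
  1.06112397e+00 -1.38989213e-01]
```

View pics/w8.png

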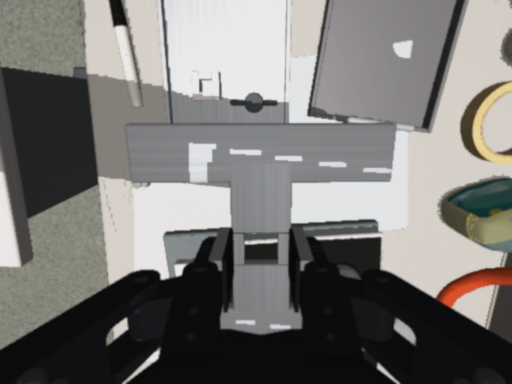

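The nut (255,103) and spacer (205,85) sit in the tray and the tray hasn't moved; the plate is still held level.

```bash

python3 -m crank '[{"hand":1,"dx":-0.03,"dy":0.1,"dz":0,"twist":0},{"hand":1,"dx":-0.07,"dy":0.25,"dz":0,"twist":0},{"hand":1,"dx":-0.11,"dy":0.42,"dz":0,"twist":0},{"hand":1,"dx":-0.16,"dy":0.6,"dz":0,"twist":0},{"hand":1,"dx":-0.2,"dy":0.75,"dz":0,"twist":0},{"hand":1,"dx":-0.24,"dy":0.9,"dz":0,"twist":0},{"hand":1,"dx":-0.249,"dy":0.982,"dz":0,"twist":0},{"hand":1,"dx":-0.249,"dy":0.982,"dz":-0.15,"twist":0},{"hand":1,"dx":-0.249,"dy":0.982,"dz":-0.3,"twist":0},{"hand":1,"dx":-0.249,"dy":0.982,"dz":-0.3,"twist":0}]'
python3 -m crank '[{"hand":1,"dx":0,"dy":0,"dz":-0.15,"twist":0},{"hand":1,"dx":0,"dy":0,"dz":-0.3,"twist":0},{"hand":1,"dx":0,"dy":0,"dz":-0.45,"twist":0},{"hand":1,"dx":0,"dy":0,"dz":-0.6,"twist":0},{"hand":1,"dx":0,"dy":0,"dz":-0.75,"twist":0},{"hand":1,"dx":0,"dy":0,"dz":-0.85,"twist":0},{"hand":1,"dx":0,"dy":0,"dz":-0.85,"twist":0},{"hand":1,"dx":0,"dy":0,"dz":-0.85,"twist":0}]'
python3 tw.py w9
```

```text
clock: 22.08
tcp_pos: [439.3, 210.7, 217.7]
tool_rot: [-0.002, 0.695, 0.719, -0.004]
ft_force: [-0.2, 0.9, -1.7]
width: 25.6
grip_force: 59.5
clock: 22.75
tcp_pos: [441.4, 211.3, 52.4]
tool_rot: [-0.0, 0.695, 0.719, -0.001]
ft_force: [0.8, 0.7, -1.3]
width: 26.1
grip_force: 59.5
parts 1283 ((345.4418029785156, 297.9125671386719), (40.14492416381836, 10.87508487701416), 89.99832916259766) [340. 278.  10.] [351. 318.  18.]
parts 7467 ((439.8773193359375, 234.20175170898438), (150.9149932861328, 105.39876556396484), 2.2657666206359863) [363. 179.  10.] [517. 289.  20.]
carrier 3660 ((561.6273803710938, 222.02854919433594), (116.6753158569336, 6.806478977203369), 84.73379516601562) [554. 164.  15.] [567. 280.  26.]
[441.77805065 211.57614216  53.28627459] 25.850877381308837 [ 3.11722802e-01  6.00012812e-01  2.05541827e+00 -1.16296855e-04
  4.85705852e-01  2.77637574e-01]
```

```bash

python3 -m crank '[{"hand":1,"dx":0,"dy":0,"dz":-0.06,"twist":0},{"hand":1,"dx":0,"dy":0,"dz":-0.12,"twist":0},{"hand":1,"dx":0,"dy":0,"dz":-0.15,"twist":0},{"hand":1,"dx":0,"dy":0,"dz":-0.17,"twist":0},{"hand":1,"dx":0,"dy":0,"dz":-0.18,"twist":0},{"hand":1,"dx":0,"dy":0,"dz":-0.18,"twist":0},{"hand":1,"dx":0,"dy":0,"dz":-0.18,"twist":0}]'
```

```text
clock: 23.38
tcp_pos: [441.1, 212.0, 16.9]
tool_rot: [0.0, 0.695, 0.719, 0.0]
ft_force: [-0.2, -0.4, -1.2]
width: 25.6
grip_force: 59.5
```

```bash

python3 -m crank '[{"hand":-0.2,"dx":0,"dy":0,"dz":0,"twist":0},{"hand":-0.2,"dx":0,"dy":0,"dz":0,"twist":0},{"hand":-0.2,"dx":0,"dy":0,"dz":0,"twist":0},{"hand":-0.2,"dx":0,"dy":0,"dz":0,"twist":0},{"hand":-0.2,"dx":0,"dy":0,"dz":0.1,"twist":0},{"hand":-0.2,"dx":0,"dy":0,"dz":0.3,"twist":0},{"hand":-0.2,"dx":0,"dy":0,"dz":0.5,"twist":0},{"hand":-1,"dx":0,"dy":0,"dz":0.7,"twist":0},{"hand":-1,"dx":0,"dy":0,"dz":0.9,"twist":0},{"hand":-1,"dx":0,"dy":0,"dz":1,"twist":0}]'
python3 -m crank '[{"hand":-1,"dx":0.05,"dy":-0.18,"dz":0.1,"twist":0.011},{"hand":-1,"dx":0.1,"dy":-0.36,"dz":0.2,"twist":0.011},{"hand":-1,"dx":0.16,"dy":-0.55,"dz":0.25,"twist":0.011},{"hand":-1,"dx":0.21,"dy":-0.72,"dz":0.25,"twist":0.011},{"hand":-1,"dx":0.26,"dy":-0.9,"dz":0.25,"twist":0.011},{"hand":-1,"dx":0.26,"dy":-0.9,"dz":0.25,"twist":0.011}]'
python3 - <<'E'
from h import *
c=get('wrist');save(c,'w10')
E
python3 -m crank '[{"hand":-1,"dx":0.05,"dy":-0.18,"dz":0,"twist":0},{"hand":-1,"dx":0.1,"dy":-0.36,"dz":0,"twist":0},{"hand":-1,"dx":0.16,"dy":-0.55,"dz":0,"twist":0},{"hand":-1,"dx":0.21,"dy":-0.72,"dz":0,"twist":0},{"hand":-1,"dx":0.26,"dy":-0.86,"dz":0,"twist":0},{"hand":-1,"dx":0.26,"dy":-0.86,"dz":0,"twist":0},{"hand":-1,"dx":0.26,"dy":-0.86,"dz":0,"twist":0}]'
cat > jar.py <<'E'
from h import *
import sys,pickle
c=get('wrist');save(c,sys.argv[1]);P=cloud(c);z=P[:,:,2];hsv=cv2.cvtColor(c['image'],cv2.COLOR_RGB2HSV)
m=(z>116)&(z<126)&(P[:,:,0]>440)&(P[:,:,0]<660)&(P[:,:,1]>-300)&(P[:,:,1]<-90)
n,l,st,ce=cv2.connectedComponentsWithStats(m.astype(np.uint8))
for i in range(1,n):
    if st[i,4]>80:
        e=cv2.minEnclosingCircle(P[l==i][:,:2].astype(np.float32));print(st[i,4],e,np.median(z[l==i]))
s=monitor.state();print(s['tcp_pos'],s['tool_rot'],s['q'])
E
python3 jar.py w11
python3 -c "
import cv2,numpy as np
a=[cv2.resize(cv2.imread(f'pics/{n}.png'),(400,300)) for n in('w10','w11')]
cv2.imwrite('pics/m1.png',np.hstack(a))"; python3 tr.py
```

```text
clock: 24.22
tcp_pos: [441.5, 212.2, 220.8]
tool_rot: [0.001, 0.695, 0.719, 0.002]
ft_force: [0.5, 0.4, 0.5]
width: 84.4
grip_force: 0.0
clock: 24.72
tcp_pos: [494.2, 27.2, 266.6]
tool_rot: [0.001, 0.671, 0.742, 0.0]
ft_force: [-0.4, 0.3, -0.7]
width: 85.6
grip_force: 0.0
clock: 25.35
tcp_pos: [544.8, -140.3, 265.8]
tool_rot: [-0.001, 0.67, 0.743, -0.0]
ft_force: [0.6, 0.8, -0.2]
width: 85.6
grip_force: 0.0
2380 ((499.45562744140625, -140.87600708007812), 25.28250503540039) 120.73571712357605
2364 ((595.0217895507812, -134.04307556152344), 25.31740951538086) 120.70847892907014
373 ((550.586181640625, -183.74917602539062), 11.939274787902832) 123.58659357199127
[ 544.56650602 -139.32616679  265.92536542] [-5.61074178e-04  6.69394130e-01  7.42907249e-01 -5.90236513e-05] [-3.68109689e-01  3.77858853e-01  1.68446942e+00  3.29418458e-04
  1.08035469e+00 -4.72275153e-01]
parts 169 ((438.7979431152344, 212.24581909179688), (150.36257934570312, 145.347412109375), 1.4896730184555054)
parts 100 ((492.931884765625, 63.373512268066406), (134.17794799804688, 67.07148742675781), 46.601104736328125)
parts 68 ((476.5819091796875, 83.24276733398438), (53.7422981262207, 19.2587890625), 1.6544017791748047)
parts 19 ((462.08477783203125, 256.8414611816406), (18.58155632019043, 22.99179458618164), 27.57538414001465)
parts 14 ((420.8278503417969, 168.98094177246094), (19.199909210205078, 12.793447494506836), 0.9078435301780701)
parts 79 ((419.7018737792969, 100.05548858642578), (28.897977828979492, 28.826431274414062), 1.02006196975708)
parts 63 ((391.7999572753906, 69.30854797363281), (41.53696823120117, 70.42460632324219), 0.6772869229316711)
parts 52 ((368.10284423828125, 183.74420166015625), (3.276838541030884, 108.0480728149414), 0.7484496235847473)
carrier 550 ((630.3663330078125, 186.157470703125), (252.3088836669922, 151.84274291992188), 84.42193603515625)
```

View pics/m1.png

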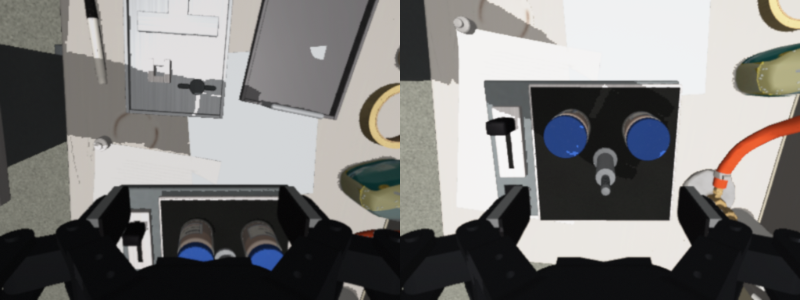

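Left picture: the plate, spacer (160,70) and nut (197,87) all lie in the parts tray. Right picture: exactly two jars on the mat, at (566,137) and (648,137), and the lock is at its left end. I take the near jar first.

```bash

python3 -m crank '[{"hand":-1,"dx":-0.15,"dy":-0.004,"dz":0,"twist":0},{"hand":-1,"dx":-0.226,"dy":-0.008,"dz":-0.12,"twist":0},{"hand":-1,"dx":-0.226,"dy":-0.008,"dz":-0.3,"twist":0},{"hand":-1,"dx":-0.226,"dy":-0.008,"dz":-0.48,"twist":0},{"hand":-1,"dx":-0.226,"dy":-0.008,"dz":-0.65,"twist":0},{"hand":-1,"dx":-0.226,"dy":-0.008,"dz":-0.78,"twist":0},{"hand":-1,"dx":-0.226,"dy":-0.008,"dz":-0.835,"twist":0},{"hand":-1,"dx":-0.226,"dy":-0.008,"dz":-0.835,"twist":0}]'
python3 -m crank '[{"hand":0,"dx":0,"dy":0,"dz":0,"twist":0},{"hand":0.3,"dx":0,"dy":0,"dz":0,"twist":0},{"hand":1,"dx":0,"dy":0,"dz":0,"twist":0},{"hand":1,"dx":0,"dy":0,"dz":0,"twist":0},{"hand":1,"dx":0,"dy":0,"dz":0,"twist":0},{"hand":1,"dx":0,"dy":0,"dz":0,"twist":0},{"hand":1,"dx":0,"dy":0,"dz":0,"twist":0}]' 40
```

```text
clock: 26.12
tcp_pos: [498.5, -139.7, 97.2]
tool_rot: [-0.002, 0.669, 0.744, -0.001]
ft_force: [0.1, -0.3, -0.4]
width: 85.1
grip_force: 0.0
clock: 26.7
tcp_pos: [500.0, -141.6, 100.9]
tool_rot: [0.001, 0.669, 0.743, 0.0]
ft_force: [-1.3, 1.2, 8.2]
width: 48.4
grip_force: 40.1
```

```bash

python3 -m crank '[{"hand":1,"dx":0,"dy":0,"dz":0.03,"twist":0},{"hand":1,"dx":0,"dy":0,"dz":0.08,"twist":0},{"hand":1,"dx":0,"dy":0,"dz":0.2,"twist":0},{"hand":1,"dx":0,"dy":0,"dz":0.35,"twist":0},{"hand":1,"dx":0,"dy":0,"dz":0.5,"twist":0},{"hand":1,"dx":0,"dy":0,"dz":0.65,"twist":0},{"hand":1,"dx":0,"dy":0,"dz":0.7,"twist":0},{"hand":1,"dx":0,"dy":0,"dz":0.7,"twist":0}]'
python3 -m crank '[{"hand":1,"dx":0.05,"dy":0.1,"dz":0,"twist":0},{"hand":1,"dx":0.1,"dy":0.25,"dz":0,"twist":0},{"hand":1,"dx":0.15,"dy":0.4,"dz":0,"twist":0},{"hand":1,"dx":0.2,"dy":0.55,"dz":0,"twist":0},{"hand":1,"dx":0.25,"dy":0.7,"dz":0,"twist":0},{"hand":1,"dx":0.3,"dy":0.85,"dz":0,"twist":0},{"hand":1,"dx":0.35,"dy":0.95,"dz":0,"twist":0},{"hand":1,"dx":0.35,"dy":0.95,"dz":0,"twist":0}]'
python3 -m crank '[{"hand":1,"dx":0.05,"dy":0.1,"dz":0,"twist":0},{"hand":1,"dx":0.1,"dy":0.25,"dz":0,"twist":0},{"hand":1,"dx":0.15,"dy":0.4,"dz":0,"twist":0},{"hand":1,"dx":0.2,"dy":0.55,"dz":0,"twist":0},{"hand":1,"dx":0.25,"dy":0.7,"dz":0,"twist":0},{"hand":1,"dx":0.3,"dy":0.83,"dz":0,"twist":0},{"hand":1,"dx":0.32,"dy":0.9,"dz":0,"twist":0},{"hand":1,"dx":0.32,"dy":0.9,"dz":0,"twist":0},{"hand":1,"dx":0.32,"dy":0.9,"dz":0,"twist":0}]'
python3 tw.py w12
```

```text
clock: 27.37
tcp_pos: [500.3, -141.9, 242.5]
tool_rot: [0.003, 0.669, 0.743, 0.001]
ft_force: [0.7, -0.4, -0.7]
width: 48.4
grip_force: 41.9
clock: 28.03
tcp_pos: [570.2, 51.6, 237.7]
tool_rot: [-0.001, 0.668, 0.744, -0.0]
ft_force: [0.1, -0.8, -1.6]
width: 48.3
grip_force: 41.9
clock: 28.78
tcp_pos: [633.1, 228.0, 237.9]
tool_rot: [-0.0, 0.669, 0.743, -0.001]
ft_force: [-0.1, 0.1, -1.6]
width: 48.4
grip_force: 41.9
parts 3708 ((442.62542724609375, 161.87234497070312), (151.74929809570312, 250.81143188476562), 2.179948329925537) [363.  35.  10.] [521. 289.  20.]
parts 4817 ((441.0323791503906, 213.02334594726562), (116.94977569580078, 115.78868865966797), 2.057215690612793) [381. 154.  10.] [501. 272.  14.]
parts 911 ((420.8856201171875, 101.21382141113281), (33.23773956298828, 34.18213653564453), 2.094639778137207) [404.  84.  10.] [438. 119.  25.]
parts 279 ((479.1514587402344, 90.38160705566406), (12.33680248260498, 55.53736114501953), 87.60990142822266) [451.  83.  10.] [507.  97.  26.]
carrier 2658 ((634.5698852539062, 217.89730834960938), (189.69747924804688, 150.08270263671875), 84.40045928955078) [551. 130.  15.] [718. 318.  61.]
[633.14765311 227.35704488 238.35345718] 48.3532487199123 [ 2.46754605e-01  5.64538968e-01  1.43453166e+00 -3.64446944e-04
  1.14428471e+00  1.42766803e-01]
```

View pics/w12.png

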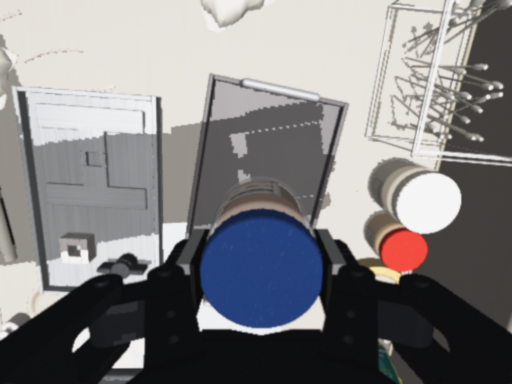

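The jar is held upright over the carrier's far half, at (262,270), with all three parts lying in the tray at left.

```bash

python3 -m crank '[{"hand":1,"dx":0.004,"dy":0.002,"dz":-0.18,"twist":0},{"hand":1,"dx":0.004,"dy":0.002,"dz":-0.36,"twist":0},{"hand":1,"dx":0.004,"dy":0.002,"dz":-0.54,"twist":0},{"hand":1,"dx":0.004,"dy":0.002,"dz":-0.7,"twist":0},{"hand":1,"dx":0.004,"dy":0.002,"dz":-0.8,"twist":0},{"hand":1,"dx":0.004,"dy":0.002,"dz":-0.85,"twist":0},{"hand":1,"dx":0.004,"dy":0.002,"dz":-0.88,"twist":0},{"hand":1,"dx":0.004,"dy":0.002,"dz":-0.9,"twist":0},{"hand":1,"dx":0.004,"dy":0.002,"dz":-0.91,"twist":0},{"hand":1,"dx":0.004,"dy":0.002,"dz":-0.91,"twist":0},{"hand":1,"dx":0.004,"dy":0.002,"dz":-0.91,"twist":0}]'
```

```text
clock: 29.75
tcp_pos: [634.9, 228.8, 58.5]
tool_rot: [0.0, 0.669, 0.743, 0.001]
ft_force: [-0.2, 0.3, -1.1]
width: 48.9
grip_force: 41.9
```

```bash

python3 -m crank '[{"hand":1,"dx":0,"dy":0,"dz":-0.01,"twist":0},{"hand":1,"dx":0,"dy":0,"dz":-0.01,"twist":0},{"hand":-1,"dx":0,"dy":0,"dz":-0.01,"twist":0},{"hand":-1,"dx":0,"dy":0,"dz":-0.01,"twist":0},{"hand":-1,"dx":0,"dy":0,"dz":-0.01,"twist":0},{"hand":-1,"dx":0,"dy":0,"dz":-0.01,"twist":0},{"hand":-1,"dx":0,"dy":0,"dz":0.1,"twist":0},{"hand":-1,"dx":0,"dy":0,"dz":0.3,"twist":0},{"hand":-1,"dx":0,"dy":0,"dz":0.5,"twist":0},{"hand":-1,"dx":0,"dy":0,"dz":0.7,"twist":0},{"hand":-1,"dx":0,"dy":0,"dz":0.9,"twist":0},{"hand":-1,"dx":0,"dy":0,"dz":1,"twist":0}]'
python3 -m crank '[{"hand":-1,"dx":-0.02,"dy":-0.18,"dz":0,"twist":0},{"hand":-1,"dx":-0.04,"dy":-0.36,"dz":0,"twist":0},{"hand":-1,"dx":-0.06,"dy":-0.55,"dz":0,"twist":0},{"hand":-1,"dx":-0.08,"dy":-0.72,"dz":0,"twist":0},{"hand":-1,"dx":-0.1,"dy":-0.95,"dz":0,"twist":0},{"hand":-1,"dx":-0.1,"dy":-0.95,"dz":0,"twist":0}]'
python3 -m crank '[{"hand":-1,"dx":-0.02,"dy":-0.18,"dz":0,"twist":0},{"hand":-1,"dx":-0.04,"dy":-0.36,"dz":0,"twist":0},{"hand":-1,"dx":-0.06,"dy":-0.55,"dz":0,"twist":0},{"hand":-1,"dx":-0.08,"dy":-0.72,"dz":0,"twist":0},{"hand":-1,"dx":-0.096,"dy":-0.86,"dz":0,"twist":0},{"hand":-1,"dx":-0.096,"dy":-0.86,"dz":0,"twist":0},{"hand":-1,"dx":-0.096,"dy":-0.86,"dz":0,"twist":0}]'
python3 jar.py w13; python3 tr.py
```

```text
clock: 30.75
tcp_pos: [635.2, 229.0, 262.8]
tool_rot: [0.002, 0.669, 0.743, 0.003]
ft_force: [-0.9, 0.4, 0.5]
width: 85.6
grip_force: 0.0
clock: 31.25
tcp_pos: [613.9, 33.6, 257.5]
tool_rot: [0.0, 0.671, 0.742, -0.0]
ft_force: [0.2, 0.1, 0.3]
width: 85.5
grip_force: 0.0
clock: 31.83
tcp_pos: [595.0, -134.5, 257.2]
tool_rot: [-0.0, 0.67, 0.742, 0.0]
ft_force: [0.2, 0.7, 0.2]
width: 85.5
grip_force: 0.0
2495 ((595.3959350585938, -134.16358947753906), 25.39103889465332) 120.72857430763912
405 ((550.6790771484375, -183.55807495117188), 12.023425102233887) 123.60547559072864
[ 595.15575795 -133.38253329  257.26409225] [-1.13960378e-04  6.69717525e-01  7.42615928e-01  8.58484939e-05] [-3.28828832e-01  4.55221458e-01  1.57900364e+00  2.76788845e-04
  1.10750940e+00 -4.32092163e-01]
parts 187 ((492.65362548828125, 115.03016662597656), (261.01239013671875, 120.01776123046875), 58.44224548339844)
parts 113 ((436.2088623046875, 264.116455078125), (147.74806213378906, 41.921932220458984), 1.9210141897201538)
parts 68 ((476.5705261230469, 83.29826354980469), (54.43928527832031, 19.25681495666504), 2.4188003540039062)
parts 37 ((440.02020263671875, 171.66336059570312), (22.329635620117188, 44.84230041503906), 50.07612609863281)
parts 83 ((421.5152893066406, 100.13350677490234), (32.619384765625, 28.734107971191406), 0.6005068421363831)
carrier 542 ((630.5475463867188, 185.95449829101562), (251.7172088623047, 152.34652709960938), 84.6646957397461)
carrier 71 ((619.1541748046875, 225.00404357910156), (25.142440795898438, 51.38813400268555), 12.617668151855469)
```

```bash

python3 -m crank '[{"hand":-1,"dx":0.001,"dy":-0.002,"dz":-0.12,"twist":0},{"hand":-1,"dx":0.001,"dy":-0.002,"dz":-0.3,"twist":0},{"hand":-1,"dx":0.001,"dy":-0.002,"dz":-0.48,"twist":0},{"hand":-1,"dx":0.001,"dy":-0.002,"dz":-0.65,"twist":0},{"hand":-1,"dx":0.001,"dy":-0.002,"dz":-0.75,"twist":0},{"hand":-1,"dx":0.001,"dy":-0.002,"dz":-0.785,"twist":0},{"hand":-1,"dx":0.001,"dy":-0.002,"dz":-0.785,"twist":0}]'
python3 -m crank '[{"hand":0,"dx":0,"dy":0,"dz":0,"twist":0},{"hand":0.3,"dx":0,"dy":0,"dz":0,"twist":0},{"hand":1,"dx":0,"dy":0,"dz":0,"twist":0},{"hand":1,"dx":0,"dy":0,"dz":0,"twist":0},{"hand":1,"dx":0,"dy":0,"dz":0,"twist":0},{"hand":1,"dx":0,"dy":0,"dz":0,"twist":0},{"hand":1,"dx":0,"dy":0,"dz":0,"twist":0}]' 40
```

```text
clock: 32.52
tcp_pos: [595.2, -132.4, 98.9]
tool_rot: [-0.001, 0.669, 0.743, -0.0]
ft_force: [0.1, -0.7, -0.1]
width: 85.3
grip_force: 0.0
clock: 33.1
tcp_pos: [596.0, -133.8, 102.4]
tool_rot: [0.001, 0.669, 0.743, 0.001]
ft_force: [-2.1, 0.6, 8.0]
width: 49.1
grip_force: 40.1
```

```bash

python3 -m crank '[{"hand":1,"dx":0,"dy":0,"dz":0.03,"twist":0},{"hand":1,"dx":0,"dy":0,"dz":0.08,"twist":0},{"hand":1,"dx":0,"dy":0,"dz":0.2,"twist":0},{"hand":1,"dx":0,"dy":0,"dz":0.35,"twist":0},{"hand":1,"dx":0,"dy":0,"dz":0.5,"twist":0},{"hand":1,"dx":0,"dy":0,"dz":0.65,"twist":0},{"hand":1,"dx":0,"dy":0,"dz":0.7,"twist":0},{"hand":1,"dx":0,"dy":0,"dz":0.7,"twist":0}]'
python3 -m crank '[{"hand":1,"dx":0.01,"dy":0.1,"dz":0,"twist":0},{"hand":1,"dx":0.02,"dy":0.25,"dz":0,"twist":0},{"hand":1,"dx":0.04,"dy":0.4,"dz":0,"twist":0},{"hand":1,"dx":0.06,"dy":0.55,"dz":0,"twist":0},{"hand":1,"dx":0.07,"dy":0.65,"dz":0,"twist":0},{"hand":1,"dx":0.075,"dy":0.7,"dz":0,"twist":0},{"hand":1,"dx":0.075,"dy":0.7,"dz":0,"twist":0}]'
python3 -m crank '[{"hand":1,"dx":0.01,"dy":0.1,"dz":0,"twist":0},{"hand":1,"dx":0.02,"dy":0.25,"dz":0,"twist":0},{"hand":1,"dx":0.04,"dy":0.4,"dz":0,"twist":0},{"hand":1,"dx":0.06,"dy":0.55,"dz":0,"twist":0},{"hand":1,"dx":0.07,"dy":0.65,"dz":0,"twist":0},{"hand":1,"dx":0.077,"dy":0.69,"dz":0,"twist":0},{"hand":1,"dx":0.077,"dy":0.69,"dz":0,"twist":0},{"hand":1,"dx":0.077,"dy":0.69,"dz":0,"twist":0}]'
python3 tw.py w14
```

```text
clock: 33.77
tcp_pos: [596.2, -133.9, 243.8]
tool_rot: [0.003, 0.669, 0.743, 0.001]
ft_force: [-0.0, -0.1, -1.2]
width: 48.9
grip_force: 41.9
clock: 34.35
tcp_pos: [610.1, 8.0, 239.1]
tool_rot: [-0.001, 0.668, 0.744, -0.0]
ft_force: [0.1, -0.1, -1.2]
width: 48.7
grip_force: 41.9
clock: 35.02
tcp_pos: [625.8, 143.1, 239.8]
tool_rot: [-0.0, 0.669, 0.743, -0.0]
ft_force: [-1.2, 0.5, -1.3]
width: 48.7
grip_force: 41.9
parts 5221 ((442.77716064453125, 162.31082153320312), (151.70668029785156, 250.48704528808594), 2.166594982147217) [363.  35.  10.] [523. 290.  21.]
parts 5764 ((441.1788635253906, 212.62405395507812), (116.10870361328125, 116.24765014648438), 2.5015218257904053) [381. 153.  10.] [501. 272.  14.]
parts 918 ((420.6162109375, 101.05792999267578), (34.01395034790039, 32.167198181152344), 3.5592923164367676) [403.  84.  10.] [438. 118.  25.]
parts 156 ((489.7223815917969, 89.94837951660156), (6.048377990722656, 35.4879150390625), 70.36080169677734) [472.  82.  10.] [507.  96.  26.]
carrier 1412 ((559.3864135742188, 185.582275390625), (30.66538429260254, 235.94769287109375), 0.8656821846961975) [546.  68.  15.] [576. 304.  26.]
carrier 2088 ((699.5696411132812, 203.88632202148438), (93.63384246826172, 248.32101440429688), 17.53404426574707) [618.  72.  15.] [718. 310.  59.]
[625.8666248  142.71952065 239.9461669 ] 49.19306710190192 [ 1.21506384e-01  5.17737210e-01  1.51697672e+00 -4.23572469e-04
  1.10745178e+00  1.83888993e-02]
```

View pics/w14.png

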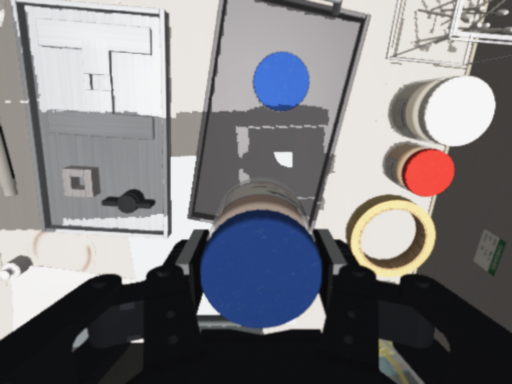

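The first jar stands upright in the carrier at (282,80), and the second is held over the near half. The nut has fallen/turned no further, and everything is in the tray.

```bash

python3 -m crank '[{"hand":1,"dx":0.002,"dy":0.004,"dz":-0.18,"twist":0},{"hand":1,"dx":0.002,"dy":0.004,"dz":-0.36,"twist":0},{"hand":1,"dx":0.002,"dy":0.004,"dz":-0.54,"twist":0},{"hand":1,"dx":0.002,"dy":0.004,"dz":-0.7,"twist":0},{"hand":1,"dx":0.002,"dy":0.004,"dz":-0.8,"twist":0},{"hand":1,"dx":0.002,"dy":0.004,"dz":-0.85,"twist":0},{"hand":1,"dx":0.002,"dy":0.004,"dz":-0.88,"twist":0},{"hand":1,"dx":0.002,"dy":0.004,"dz":-0.9,"twist":0},{"hand":1,"dx":0.002,"dy":0.004,"dz":-0.91,"twist":0},{"hand":1,"dx":0.002,"dy":0.004,"dz":-0.91,"twist":0},{"hand":1,"dx":0.002,"dy":0.004,"dz":-0.91,"twist":0}]'
```

```text
clock: 35.98
tcp_pos: [626.7, 145.1, 59.4]
tool_rot: [0.001, 0.669, 0.743, 0.001]
ft_force: [-0.3, 0.2, -0.9]
width: 49.0
grip_force: 41.9
```

```bash

python3 -m crank '[{"hand":1,"dx":0,"dy":0,"dz":-0.01,"twist":0},{"hand":1,"dx":0,"dy":0,"dz":-0.01,"twist":0},{"hand":-1,"dx":0,"dy":0,"dz":-0.01,"twist":0},{"hand":-1,"dx":0,"dy":0,"dz":-0.01,"twist":0},{"hand":-1,"dx":0,"dy":0,"dz":-0.01,"twist":0},{"hand":-1,"dx":0,"dy":0,"dz":-0.01,"twist":0},{"hand":-1,"dx":0,"dy":0,"dz":0.1,"twist":0},{"hand":-1,"dx":0,"dy":0,"dz":0.3,"twist":0},{"hand":-1,"dx":0,"dy":0,"dz":0.5,"twist":0},{"hand":-1,"dx":0,"dy":0,"dz":0.7,"twist":0},{"hand":-1,"dx":0,"dy":0,"dz":0.9,"twist":0},{"hand":-1,"dx":0,"dy":0,"dz":1,"twist":0}]'
python3 -m crank '[{"hand":-1,"dx":-0.1,"dy":-0.2,"dz":0.2,"twist":0},{"hand":-1,"dx":-0.25,"dy":-0.35,"dz":0.3,"twist":0},{"hand":-1,"dx":-0.4,"dy":-0.5,"dz":0.3,"twist":0},{"hand":-1,"dx":-0.4,"dy":-0.5,"dz":0.3,"twist":0},{"hand":-1,"dx":-0.4,"dy":-0.5,"dz":0.3,"twist":0},{"hand":-1,"dx":-0.4,"dy":-0.5,"dz":0.3,"twist":0}]'
python3 tw.py w15
python3 - <<'E'
from h import *
s=get('scene');save(s,'s3');P=cloud(s);z=P[:,:,2]
m=(z>60)&(z<90)&(abs(P[:,:,0]-402)<40)&(abs(P[:,:,1]+170)<70)&(s['image'].max(2)<70)
print('lock',m.sum(),cv2.minAreaRect(P[m][:,:2].astype(np.float32)))
E
python3 -c "
import cv2,numpy as np
a=[cv2.resize(cv2.imread(f'pics/{n}.png'),(400,300)) for n in('w15','s3')]
cv2.imwrite('pics/m2.png',np.hstack(a))"
```

```text
clock: 36.98
tcp_pos: [627.0, 145.3, 263.6]
tool_rot: [0.002, 0.669, 0.743, 0.002]
ft_force: [-0.2, -0.1, 0.7]
width: 85.3
grip_force: 0.0
clock: 37.48
tcp_pos: [546.0, 44.5, 319.1]
tool_rot: [0.001, 0.67, 0.742, 0.001]
ft_force: [0.3, 0.0, -0.2]
width: 85.3
grip_force: 0.0
parts 1923 ((443.5959167480469, 132.4792022705078), (150.43832397460938, 191.46812438964844), 2.185905694961548) [367.  34.  10.] [522. 231.  21.]
parts 2109 ((441.93719482421875, 189.21929931640625), (116.03165435791016, 69.99750518798828), 1.8340829610824585) [385. 152.  10.] [501. 225.  13.]
parts 562 ((421.3667297363281, 100.62960052490234), (31.79833221435547, 31.766691207885742), 2.471094846725464) [406.  85.  10.] [438. 117.  25.]
carrier 2142 ((628.9725341796875, 158.37770080566406), (194.4214630126953, 150.7279052734375), 84.576171875) [545.  56.  15.] [713. 248.  61.]
carrier 742 ((626.9024658203125, 215.23399353027344), (20.339731216430664, 50.84438705444336), 62.042110443115234) [608. 203.  15.] [654. 236.  75.]
carrier 417 ((612.9879760742188, 139.5337677001953), (24.75235939025879, 51.962894439697266), 23.4207820892334) [600. 118.  15.] [635. 168.  75.]
[546.50307031  45.13372893 318.54692994] 85.49068863548628 [-3.81545292e-02  3.09464181e-01  1.64243877e+00  2.09125297e-04
  1.18889747e+00 -1.41805756e-01]
lock 135 ((400.4150085449219, -150.81710815429688), (29.116287231445312, 18.835460662841797), 2.688992977142334)
```

View pics/m2.png

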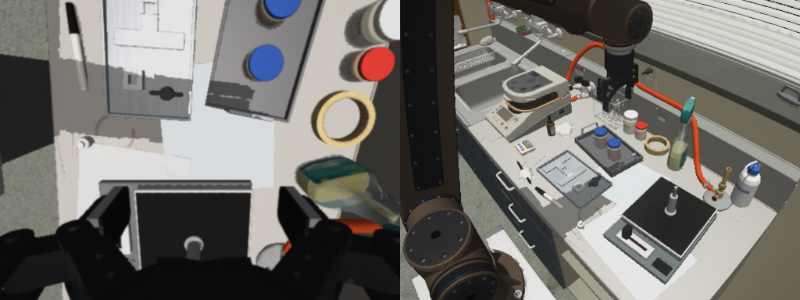

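Both jars stand in the carrier, at (265,62) and (283,5) in the left picture. The parts are in the tray and the shaker platform is clear. One last numerical check of the lock from a stored wrist picture, and then I hand in.

```bash
python3 - <<'E'
from h import *
import pickle
for n in ('w1','w2','w3','w5'):
    try:c=pickle.load(open(n+'.pkl','rb'))
    except Exception: continue
    P=cloud(c);z=P[:,:,2]
    m=(z>70)&(z<90)&(abs(P[:,:,0]-403)<30)&(P[:,:,1]>-240)&(P[:,:,1]<-110)&(c['image'].max(2)<70)
    print(n,m.sum(),cv2.minAreaRect(P[m][:,:2].astype(np.float32)))
E
```

```text
w1 431 ((407.53973388671875, -206.68069458007812), (26.11884880065918, 18.604860305786133), 7.198774337768555)
w2 587 ((403.089599609375, -149.30084228515625), (24.880863189697266, 19.107633590698242), 5.502336502075195)
w3 461 ((401.35382080078125, -148.3296356201172), (24.984655380249023, 19.925048828125), 3.222343683242798)
w5 490 ((401.113037109375, -148.13558959960938), (25.325761795043945, 19.029205322265625), 5.065330982208252)
```

```bash
python3 -c "
from workcell import arm
print(arm.job_done())"
```

```text
the job is handed in; nothing more can be done
None
```

The job is handed in. The lock was pushed left until it met its end stop (about 60 mm of travel), then the nut, spacer and plate were laid in the parts tray in that order. Both jars on the shaker now stand upright in the carrier.

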